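# Vent the vacuum bowl and nest the lids upside down

### The job

Put the lids together for the cupboard: nest every cover from the rack, and the lid of the vacuum bowl, upside down (dome down) in one pile on the chopping board, the largest at the bottom, each sitting level and roughly centred inside the next larger one, and the vacuum lid on top with its dome in the small cover. The vacuum lid has sucked itself fast: turn its vent tap fully open, to the stop, before you lift it off the bowl. Leave the bowl upright, and do not shift the soap, the pepper mill, the spice jars or the coffee pot.

Things in the scene. Friction and masses are not known exactly. Their poses are not given: they have to be found in the camera images.
- cover_large_rim (a point): Large cover (may be absent): plain steel dome, 180 mm across the rim, 30 mm deep to its flat crown (116 mm), shell 3 mm, no knob, 100 g; stands on edge in the rack, tab up. Point: centre of the rim plane. z: out of the hollow side (up when upside down, level on edge), x: towards the pull tab, y: across the tab.
- cover_large_tab (a point): Grip point on the pull tab of cover_large, 114 mm from the rim's centre along its x and 4 mm from the rim plane towards the dome; axes as cover_large_rim. The tab is a stiff tongue reaching to 132 mm from the centre, 14 mm wide along y (17 at its round end), 8 mm thick, one face level with the rim plane; it can carry the whole lid.
- cover_medium_rim (a point): Medium cover (may be absent): plain steel dome, 152 mm across the rim, 40 mm deep to its flat crown (92 mm), shell 3 mm, no knob, 85 g; stands on edge in the rack, tab up. Point: centre of the rim plane. z: out of the hollow side (up when upside down, level on edge), x: towards the pull tab, y: across the tab.
- cover_medium_tab (a point): Grip point on the pull tab of cover_medium, 100 mm from the rim's centre along its x and 4 mm from the rim plane towards the dome; axes as cover_medium_rim. The tab is a stiff tongue reaching to 118 mm from the centre, 14 mm wide along y (17 at its round end), 8 mm thick, one face level with the rim plane; it can carry the whole lid.
- cover_small_rim (a point): Small cover: plain steel dome, 124 mm across the rim, 50 mm deep to its flat crown (68 mm), shell 3 mm, no knob, 70 g; stands on edge in the rack, tab up. Point: centre of the rim plane. z: out of the hollow side (up when upside down, level on edge), x: towards the pull tab, y: across the tab.
- cover_small_tab (a point): Grip point on the pull tab of cover_small, 86 mm from the rim's centre along its x and 4 mm from the rim plane towards the dome; axes as cover_small_rim. The tab is a stiff tongue reaching to 104 mm from the centre, 14 mm wide along y (17 at its round end), 8 mm thick, one face level with the rim plane; it can carry the whole lid.
- vac_lid_rim (a point): Vacuum lid, dome up on the bowl at first: clear dome 108 mm wide, 20 mm high, in a flat grey ring 134 mm wide, 8 mm thick; black tap 18 mm proud of the crown; 135 g. Point: centre of the sealing face, 28 mm from the crown. z: out of the hollow side (down while on the bowl), x: to its tab, y: across it. On the small cover the ring lies on its rim (118 mm inside), the tap hangs free.
- vac_lid_tab (a point): Grip point on the pull tab of vac_lid, 91 mm from the rim's centre along its x and 4 mm from the rim plane towards the dome; axes as vac_lid_rim. The tab is a stiff tongue reaching to 109 mm from the centre, 14 mm wide along y (17 at its round end), 8 mm thick, one face level with the rim plane; it can carry the whole lid.
- tap_grip (a point): Grip point of the vent tap, on its axis, half-way up its wing. The wing is a bar 36 mm long along this point's x, 9 mm wide along y, 12.5 mm high, with a white dot at its +x end; z points down while the lid is on the bowl. The crown is 12 mm below this point.
- tap (a joint): Vent tap: rad, 0 closed, 1.57 fully open at its stop (a quarter turn anticlockwise seen from above); light friction of 0.02 N m, stays where it is left, the lid does not turn with it until the stop is met.
- bowl: Glass bowl with a lime in it, closed by the vacuum lid: 124 mm across the rim, 82 mm high, loose, 0.9 kg. Origin: centre of its underside.
- rack: Wire lid rack, fixed: four rows 62 mm apart along its x, each of two upright prongs (y = -40 and 40 mm, 93 mm high), on two rails along x at y = -40 and 40 mm, tops 23 mm above the worktop. A lid stands on edge on the rails between two rows, hollow side towards the rack's -x, leaning 0.1 to 0.4 rad with its dome on the next two prongs. Origin: on the worktop under the middle.
- slot_0 (a point): Gap between the first two rows of prongs of the rack, at the height of the rail tops, half-way between the rows and the rails; axes as the rack.
- slot_1 (a point): Middle gap of the rack, as slot_0.
- slot_2 (a point): Last gap of the rack, as slot_0.
- board: Wooden chopping board 230 (x) x 340 (y) x 22 mm, loose, 1.1 kg, empty at the start. Origin: centre of its underside. A microwave stands beyond it at the left: keep hand and wrist out of x over 0.42, y over 0.50 m; a toaster and kettle fill the back beyond x = 0.77 m.
- soap: Bystander: bottle of dish soap, 256 mm high, 83 x 50 mm. Origin: centre of its underside.
- pepper: Bystander: wooden pepper mill, 58 mm across, 170 mm high. Origin: centre of its underside.
- spice_a: Bystander: spice jar with green label, 45 mm across, 106 mm high. Origin: centre of its underside.
- spice_b: Bystander: spice jar with brown label, 45 mm across, 106 mm high. Origin: centre of its underside.
- moka: Bystander: stove-top coffee pot, 98 x 155 mm, 174 mm high. Origin: centre of its underside.

How it is judged:
By the outcome, as a careful person would: the job done as asked, in the order asked, and still so for the second after the job is handed in, with the robot touching nothing.
Of cover_large, cover_medium only 1 to 2 are there at a start; the rules pass over those that are not, and their reading is None.
At some moment in a run one of board may be knocked a few centimetres aside while the robot is not near it.
It also fails if it takes over 208 s, if anything falls off the work surface, if the arm or the gripper's body presses on something with over 40 N, if the wrist force passes 120 N, or if a joint passes its speed limit or range.

### The arm

A 7-joint arm with a two-finger parallel gripper is mounted at the origin on a cart in front of the work surface, level with it; the furniture and walls round the work are solid. World frame = base frame: x ahead of the robot, y to its left, z up, the work surface at z = 0. Lengths are in m, angles in rad, forces in N, time in s.
With the tool pointing down it reaches from about 0.4 to 0.9 m from the base axis. Payload 5.5 kg.
Tool frame: the origin (TCP) lies at the very end of the fingers, on their centre line; the grasp point (between the pads) lies 19 mm behind it (bot.grasp_offset is the distance from the TCP to the grasp point, in m); z points along the fingers, y is the line along which they close (so a half turn about z gives the same grasp; the last joint's range is limited). The gripper opens to 85 mm and grips with 20 to 120 N. Pads are 22 mm wide; open, the fingers measure 114 mm over their backs; the gripper's body (76 mm by 85 mm) begins 54 mm behind the grasp point. The pads swing forward as they close: fully open they stand 13 mm farther back than shut.
Start: joints at [1.389, 0.501, -0.427, 1.55, 0.221, 1.138, -0.21], TCP at [0.28, -0.587, 0.2] pointing down, gripper open.
Joint ranges: [-2.88, 2.88], [-0.31, 2.03], [-1.54, 1.56], [0.2, 2.42], [-1.41, 4.55], [0.19, 2.02], [-2.57, 2.57]. Speed limits (rad/s): [2.57, 2.57, 3.14, 3.14, 3.14, 3.14, 3.14].

### API

Orientations are given as a rotation vector (axis times angle).
In Python, from cell import bot gives the robot as it stands. The module is installed in compiled form; this text tells all that it offers.
- The arm moves only by the tool drive_tool, never from a script. Its argument "commands" is text: rows parted by semicolons, each of 5 numbers parted by spaces: the opening, from -1 (shut) to 1 (fully open), then the shift along the tool's x, y, z in m, then the turn about the tool's z in rad. A call has 1 to 8 rows; each row shifts and turns the commanded pose from where the row before left it, along the tool's axes as they then stand; what a row does not reach is not made up. A row lasts 1/8 s, in which the tool goes at most 62.5 mm and 10.7 degrees, less where a joint would pass 70% of its speed; a pose out of reach is approached as far as the arm can. A call with a gripper value outside its range is refused whole. The fingers move at their own pace and stop on an object; the grip force is fixed at half the most. Time passes only in rows, so rows that do not move let the fingers close. It gives the time, the measured TCP pose, the force, the opening and the grip force at its end, in the units of the state.
- bot.state(): the state, without advancing time (a new reading comes with each control period).
- bot.read_camera(name): name is "scene" or "top" or "wrist"; returns a dict with "image" (480x640x3 uint8, red, green, blue), "range_z" (480x640 float32, m along the optical axis (not along the pixel's ray), 0 where there is no reading), "intrinsics" (3x3 intrinsics, pixels), "dist" ([k1, k2, p1, p2, k3] as OpenCV has them; the pictures are not rectified), "camera_from_world" (4x4, takes a point from world to camera coordinates); the wrist camera has in their place "hand_eye" (4x4, takes a point from camera to tool coordinates, whose origin is the TCP and whose axes are the flange's). Camera axes: x right, y down, z forward; pixel columns grow to the right and rows downward; lengths in m; the calibration is good to about 2 mm. A picture is of the moment at which its call begins: read the wrist's pose just before it.
- bot.hand_in(): hands the job in; it is judged then, once.
The state is a dict: "clock": time; "joint_pos": joint angles; "joint_velocities": joint speeds; "joint_efforts": joint torques, N m; "ee_pos": TCP position; "eef_rot": TCP orientation; "wrist_force": force on the tool from outside, world axes, zero at the start; "torque": the same for the moment, N m; "width": finger opening in m; "gripper_force": force on a finger pad.
Only numpy, scipy, OpenCV 4.12 (cv2) and the standard library are available. Lean on these libraries where they do the work, as an engineer would, in place of code of your own. Each camera call takes 0.05 s, during which the arm holds its last target. There are 200 camera calls.

## Working session

There is one attempt and no reset: what is moved stays moved. The work goes in short steps, Python scripts to look and compute and a tool call to move; the robot and the scene stay as the last step left them, time stands still between calls to the robot, and variables do not carry over. Pictures are saved under pics/ and viewed, at most 14 in all, crops included, and the job is handed in when it is done.

Besides the shell and the picture viewer there is one more tool, called after "Request:" as name(argument=value, ...), one argument or row to a line, values as JSON. drive_tool: Moves the arm, as the interface text tells. Its arguments: {"type":"object","properties":{"commands":{"type":"string"}},"required":["commands"]}

```bash
mkdir -p pics
cat > h.py <<'E'
import numpy as np, cv2
from scipy.spatial.transform import Rotation as R
from cell import bot
def cam(n):
    s=bot.state(); c=bot.read_camera(n)
    if n=="wrist":
        T=np.eye(4);T[:3,:3]=R.from_rotvec(s["eef_rot"]).as_matrix();T[:3,3]=s["ee_pos"]
        c["wfc"]=T@c["hand_eye"]
    else: c["wfc"]=np.linalg.inv(c["camera_from_world"])
    return c
def rays(c,uv):
    p=cv2.undistortPoints(np.array(uv,float).reshape(-1,1,2),c["intrinsics"],c["dist"]).reshape(-1,2)
    return c["wfc"][:3,3], np.c_[p,np.ones(len(p))]@c["wfc"][:3,:3].T
def onz(c,uv,z):
    o,d=rays(c,uv); return o+d*((z-o[2])/d[:,2])[:,None]
def cloud(c):
    v,u=np.mgrid[0:480,0:640]; o,d=rays(c,np.c_[u.ravel(),v.ravel()])
    z=c["range_z"].ravel(); P=o+d*z[:,None]; P[z<=0]=np.nan
    return P.reshape(480,640,3)
def proj(c,P):
    M=np.linalg.inv(c["wfc"]); r=cv2.Rodrigues(M[:3,:3])[0]
    return cv2.projectPoints(np.array(P,float).reshape(-1,1,3),r,M[:3,3],c["intrinsics"],c["dist"])[0].reshape(-1,2)
def save(c,n,crop=None,k=1):
    im=c["image"][:,:,::-1]
    if crop: x0,y0,x1,y1=crop; im=im[y0:y1,x0:x1]
    if k!=1: im=cv2.resize(im,None,fx=k,fy=k,interpolation=cv2.INTER_CUBIC)
    cv2.imwrite("pics/"+n,im)
E
python3 - <<'E'
from h import *
for n in("scene","top"):
    c=cam(n); save(c,n+"0.png"); np.savez(n+"0.npz",**c); print(n,c["wfc"].round(3).tolist())
E
```

```text
scene [[-0.691, -0.465, 0.553, -0.155], [-0.722, 0.452, -0.523, 0.643], [-0.007, -0.761, -0.649, 1.018], [0.0, 0.0, 0.0, 1.0]]
top [[0.016, -0.992, 0.127, 0.418], [-1.0, -0.017, -0.005, -0.054], [0.007, -0.127, -0.992, 1.597], [0.0, 0.0, 0.0, 1.0]]
```

View pics/scene0.png

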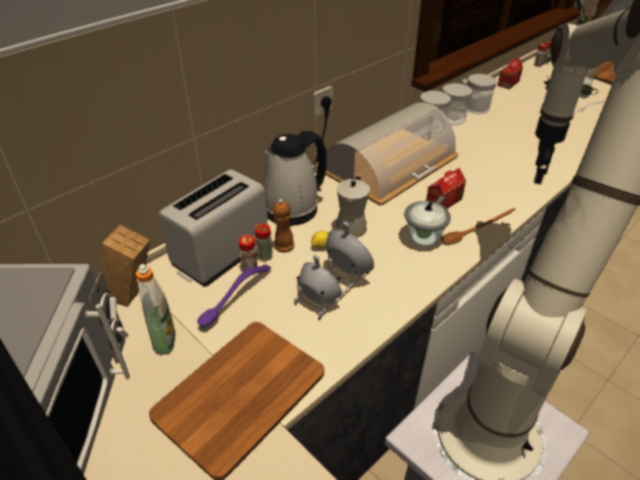

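View pics/top0.png

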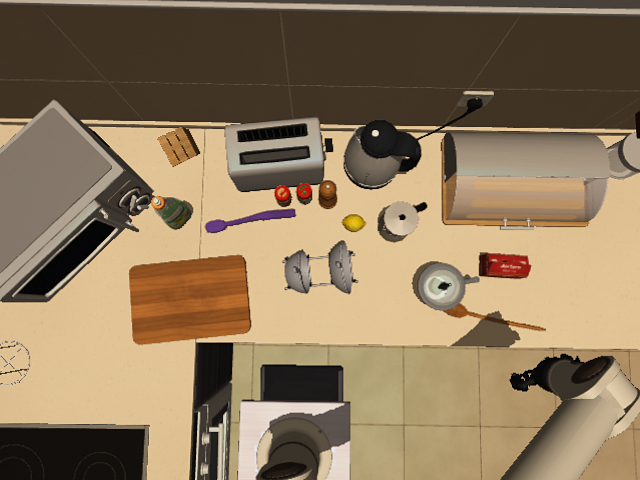

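Run:
```python
from h import *
t=dict(np.load("top0.npz")); s=dict(np.load("scene0.npz"))
Pt=cloud(t); Ps=cloud(s)
# board
m=cv2.inRange(cv2.cvtColor(t["image"],cv2.COLOR_RGB2HSV),(0,90,60),(25,255,230)); m[:250]=0;m[350:]=0;m[:,:115]=0;m[:,265:]=0
m=cv2.morphologyEx(m,cv2.MORPH_OPEN,np.ones((5,5)))
cn=max(cv2.findContours(m,0,2)[0],key=cv2.contourArea); b=onz(t,cn.reshape(-1,2),0.022)
print("board",cv2.minAreaRect(b[:,:2].astype(np.float32)))
print("z table",np.nanmedian(Pt[200:210,300:320,2]), "board z",np.nanmedian(Pt[270:320,160:220,2]))
for nm,P in(("top",Pt),("scene",Ps)):
    for lab,(x0,x1,y0,y1,z0) in dict(rack=(.38,.6,-.05,.2,.03),lid=(.33,.6,-.45,-.2,.06)).items():
        k=(P[...,0]>x0)&(P[...,0]<x1)&(P[...,1]>y0)&(P[...,1]<y1)&(P[...,2]>z0)&(P[...,2]<.3)
        Q=P[k]; v,u=np.nonzero(k); print(nm,lab,len(Q), [u.min(),u.max(),v.min(),v.max()] if len(Q) else 0)
        if len(Q): print(Q.min(0).round(3),Q.max(0).round(3), Q[np.argsort(-Q[:,2])[:6]].round(3).tolist())
# pixel positions of some
for nm,c,P,uv in(("scene",s,Ps,[(319,263),(348,228),(303,300),(427,205),(322,312),(150,272)]),("top",t,Pt,[(298,250),(343,240),(443,287),(477,280),(170,208),(298,270)])):
    for u,v in uv: print(nm,u,v,P[v,u].round(3))
    
save(s,"s_rack.png",(280,190,470,330),4); save(t,"t_rack.png",(270,220,500,330),3.4)
```

```text
board ((0.4398106634616852, 0.3118615448474884), (0.23350675404071808, 0.3455132246017456), 6.8757781982421875)
z table 0.0019563927077506094 board z 0.020665660571633993
top rack 648 [np.int64(230), np.int64(314), np.int64(250), np.int64(318)]
[ 0.387 -0.048  0.03 ] [0.583 0.195 0.173] [[0.524, 0.004, 0.173], [0.526, 0.002, 0.172], [0.521, 0.004, 0.172], [0.513, 0.007, 0.172], [0.524, 0.002, 0.171], [0.526, 0.007, 0.17]]
top lid 1588 [np.int64(418), np.int64(458), np.int64(263), np.int64(309)]
[ 0.422 -0.45   0.079] [ 0.552 -0.34   0.133] [[0.49, -0.403, 0.133], [0.481, -0.39, 0.132], [0.484, -0.393, 0.132], [0.49, -0.409, 0.132], [0.482, -0.396, 0.131], [0.485, -0.409, 0.131]]
scene rack 1366 [np.int64(297), np.int64(342), np.int64(255), np.int64(309)]
[ 0.457 -0.04   0.03 ] [0.575 0.038 0.168] [[0.517, 0.008, 0.168], [0.521, 0.007, 0.168], [0.52, 0.005, 0.167], [0.519, 0.009, 0.167], [0.516, 0.006, 0.167], [0.515, 0.003, 0.166]]
scene lid 1219 [np.int64(403), np.int64(450), np.int64(201), np.int64(235)]
[ 0.416 -0.45   0.06 ] [ 0.552 -0.334  0.129] [[0.48, -0.386, 0.129], [0.486, -0.398, 0.127], [0.486, -0.417, 0.127], [0.48, -0.39, 0.127], [0.484, -0.4, 0.127], [0.483, -0.409, 0.126]]
scene 319 263 [0.511 0.    0.144]
scene 348 228 [ 0.526 -0.115  0.178]
scene 303 300 [0.536 0.034 0.018]
scene 427 205 [ 0.484 -0.396  0.125]
scene 322 312 [0.474 0.026 0.017]
scene 150 272 [0.673 0.347 0.235]
top 298 250 [0.59  0.001 0.001]
top 343 240 [ 0.612 -0.129  0.087]
top 443 287 [ 0.482 -0.402  0.128]
top 477 280 [ 0.505 -0.508  0.085]
top 170 208 [0.676 0.336 0.19 ]
top 298 270 [ 0.521 -0.005  0.136]
```

View pics/s_rack.png

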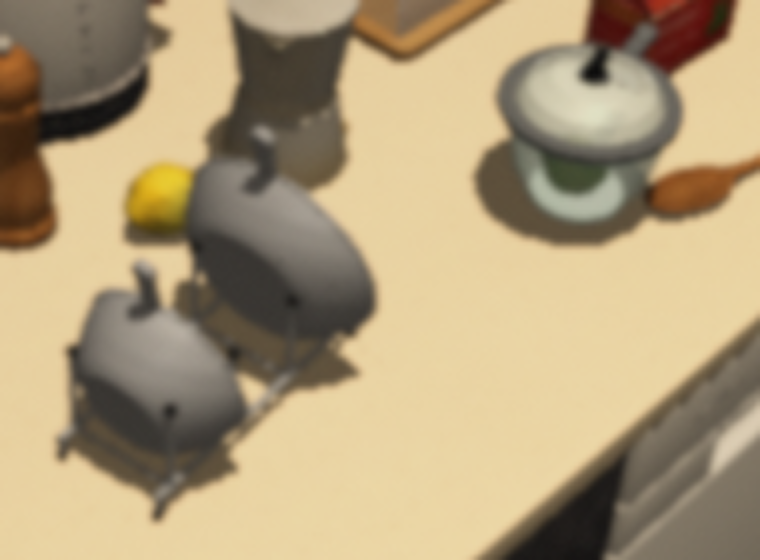

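View pics/t_rack.png

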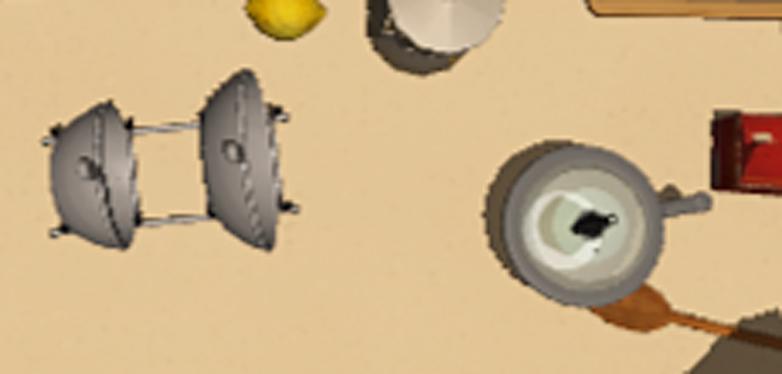

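```bash
cat >> h.py <<'E'
def show():
    s=bot.state(); M=R.from_rotvec(s["eef_rot"]).as_matrix()
    print("t",round(s["clock"],2),"p",np.round(s["ee_pos"],4),"ydir",np.degrees(np.arctan2(M[1,1],M[0,1])).round(1),"zax",M[:,2].round(3),"j7",np.round(s["joint_pos"][6],2),"w",round(float(s["width"]),4),"F",np.round(s["wrist_force"],1),"g",s["gripper_force"])
    return s,M
def go(tgt,ydeg=None):
    """world TCP target -> tool shift (before turn); ydeg: wanted world heading of tool y (mod 180)"""
    s,M=show(); d=M.T@(np.array(tgt)-s["ee_pos"])
    out="shift "+str(d.round(4))+" rows>=%.1f"%(np.linalg.norm(d)/.0625)
    if ydeg is not None:
        a=np.degrees(np.arctan2(M[1,1],M[0,1])); t=-((ydeg-a+90)%180-90)
        out+=" turn %.3f (%.1f deg)"%(np.radians(t),t)   # tool z down: + turn = clockwise
    print(out)
E
python3 - <<'E'
from h import *
s,M=show(); print(M.round(3)); c=bot.read_camera("wrist"); print(c["hand_eye"].round(3),c["intrinsics"].round(0).tolist())
t=dict(np.load("top0.npz")); P=cloud(t)
# ring centre of vac lid
im=cv2.cvtColor(t["image"],cv2.COLOR_RGB2HSV); print(im[285,470],im[265,440],im[306,440])
k=(abs(P[...,2]-.087)<.012)&(P[...,1]<-.3)&(P[...,1]>-.56)&(P[...,0]>.38)&(P[...,0]<.6)
q=P[k]; print(len(q),q.mean(0),q.min(0),q.max(0))
cn=max(cv2.findContours(k.astype(np.uint8),0,2)[0],key=cv2.contourArea); e=cv2.minEnclosingCircle(onz(t,cn.reshape(-1,2),.086)[:,:2].astype(np.float32)); print(e)
go([.487-.0,-.40,.33],None)
E
```

```text
t 0.1 p [ 0.2794 -0.5861  0.1988] ydir -64.5 zax [-0.001  0.002 -1.   ] j7 -0.21 w 0.0854 F [-0.6 -0.4 -0.5] g 0.0
[[ 0.903  0.43  -0.001]
 [ 0.43  -0.903  0.002]
 [ 0.    -0.002 -1.   ]]
[[ 0.    -0.949 -0.316  0.081]
 [ 1.    -0.     0.     0.001]
 [-0.    -0.316  0.949 -0.173]
 [ 0.     0.     0.     1.   ]] [[383.0, 0.0, 317.0], [0.0, 383.0, 244.0], [0.0, 0.0, 1.0]]
[ 19  85 227] [ 17  31 115] [ 17  31 117]
1082 [ 0.49429449 -0.42591749  0.0903216 ] [ 0.42204264 -0.55999909  0.07505364] [ 0.58301013 -0.34018335  0.09897006]
((0.4933483302593231, -0.4277123808860779), 0.08744514733552933)
t 0.15 p [ 0.2794 -0.5863  0.1989] ydir -64.5 zax [-0.001  0.001 -1.   ] j7 -0.21 w 0.0854 F [ 1.   0.  -0.2] g 0.0
shift [ 0.2676 -0.079  -0.1309] rows>=4.9
```

Request:
drive_tool(
  commands="1 0.045 -0.013 -0.017 0;1 0.045 -0.013 -0.017 0;1 0.045 -0.013 -0.017 0;1 0.045 -0.013 -0.017 0;1 0.045 -0.013 -0.017 0;1 0.042 -0.013 -0.017 0;1 0 0 0 0;1 0 0 0 0",
)

```text
clock: 1.15
ee_pos: [0.4866, -0.4017, 0.3013]
eef_rot: [-3.064, -0.693, 0.002]
wrist_force: [0.6, -1.2, 0.4]
width: 0.0853
gripper_force: 0.0
```

Run:
```python
from h import *
show(); c=cam("wrist"); save(c,"w1.png"); np.savez("w1.npz",**c)
```

```text
t 1.15 p [ 0.4866 -0.4017  0.3013] ydir -64.5 zax [-0.001 -0.    -1.   ] j7 -0.64 w 0.0853 F [ 0.6 -1.2  0.4] g 0.0
```

View pics/w1.png

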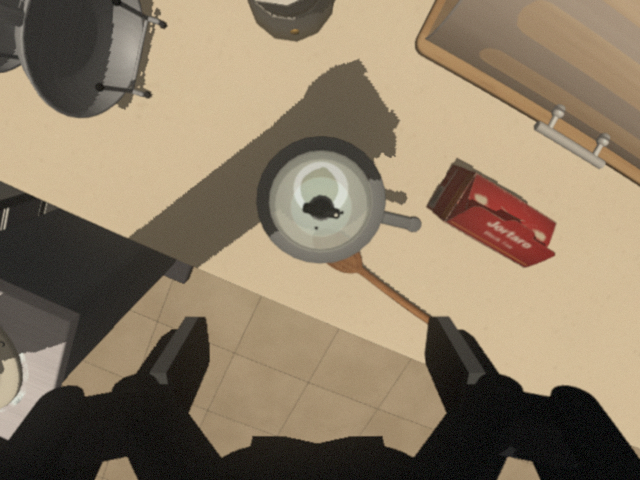

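Run:
```python
from h import *
c=dict(np.load("w1.npz"))
g=cv2.cvtColor(c["image"],cv2.COLOR_RGB2GRAY); roi=np.zeros_like(g); roi[185:232,290:355]=1
m=((g<60)&(roi>0)).astype(np.uint8); cn=max(cv2.findContours(m,0,2)[0],key=cv2.contourArea)
w=onz(c,cn.reshape(-1,2),.128)[:,:2].astype(np.float32); print("wing",cv2.minAreaRect(w), w.mean(0))
print(g[190:228:2,296:350:3])
P=cloud(c)
k=((P[...,2]>.07)&(P[...,2]<.14)); k[:120]=0;k[270:]=0;k[:,:240]=0;k[:,430:]=0
cn=max(cv2.findContours(k.astype(np.uint8),0,1)[0],key=cv2.contourArea).reshape(-1,2); q=onz(c,cn,.088)[:,:2]
# circle fit excluding tab
o=np.array([.49,-.40])
for _ in range(4):
    r=np.linalg.norm(q-o,axis=1); s=q[r<.073]; A=np.c_[2*s,np.ones(len(s))]; x=np.linalg.lstsq(A,(s**2).sum(1),rcond=None)[0]; o=x[:2]
print("ring",o,np.sqrt(x[2]+o@o),len(s)); f=q[np.linalg.norm(q-o,axis=1)>.085]; f=onz(c,cn[np.linalg.norm(q-o,axis=1)>.085],.09)[:,:2]; d=f.mean(0)-o; print("tabdir",np.degrees(np.arctan2(d[1],d[0])),"reach",np.linalg.norm(f-o,axis=1).max(), d)
save(c,"w1c.png",(285,180,360,236),10)
```

```text
wing ((0.4897403419017792, -0.4055449962615967), (0.01797276921570301, 0.03157226741313934), 25.508634567260742) [ 0.48871446 -0.40633416]
[[216 217 177 179 180 184 180 182 183 182 181 183 183 181 202 216 216 199]
 [218 213 182 178 181 181 177 179 183 184 182 180 182 179 210 218 216 203]
 [216 218 181 175 175 177 180 171 154 175 173 183 180 177 214 217 217 205]
 [217 217 188 175 180 178 150  92  70  79 119 177 182 185 216 218 217 196]
 [216 217 205 177 179 162  71  56  51  54  62 117 179 198 219 217 217 191]
 [208 217 219 182 177  99  54  48  38  43  45  61 164 215 219 218 213 186]
 [191 219 215 151 123  60  43  42  45  45  37  53 131 219 217 217 203 184]
 [182 214 199  51  46  42  43  45  47  38  47  41  92 213 218 218 186 184]
 [184 194 172  39  43  45  37  42  43  41  43  37  62 208 218 201 186 182]
 [180 181 137  44  46  41  44  42  45  42  44  45  46 105 172 187 183 181]
 [182 181 134  41  48  48  40  48  47  46  42  43  46  45  66 158 178 181]
 [177 182 165  86  57  39  50  48  41  47  57  53  57  69  51  64 166 177]
 [176 179 180 176 153  67  48  43  45  51  49  45  54 166  76 132 180 180]
 [175 177 182 180 184 142  87  59  52  51  55  60  52 136  78 178 181 178]
 [175 177 179 178 182 180 134 100  75  86 115 150 145 108 141 180 179 180]
 [178 176 176 176 179 179 178 158 137 155 165 180 181 177 179 181 177 174]
 [174 175 177 177 178 180 175 183 178 179 181 180 181 178 178 181 180 165]
 [175 177 174 176 178 178 182 178 177 178 176 178 178 178 181 179 174 159]
 [172 183 176 175 176 177 155 145 181 180 177 174 179 179 178 180 171 168]]
ring [ 0.48557513 -0.40779571] 0.06595111558971568 362
tabdir -77.54271384813761 reach 0.10764489197775526 [ 0.02093862 -0.09478233]
```

View pics/w1c.png

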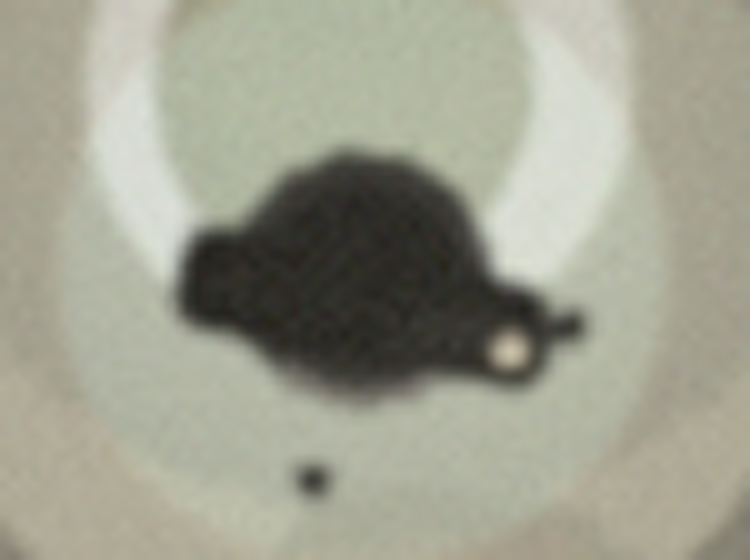

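Run:
```python
from h import *
c=dict(np.load("w1.npz"))
q=onz(c,[(305,207.5),(338,214.5),(321.5,212.5)],.127); d=q[1]-q[0]; a=np.degrees(np.arctan2(d[1],d[0])); print(q,np.linalg.norm(d),"wing heading",a)
go([.4865,-.4065,.16],a-90)
```

```text
[[ 0.48233856 -0.39260346  0.127     ]
 [ 0.48954449 -0.42323601  0.127     ]
 [ 0.4846335  -0.40849864  0.127     ]] 0.03146868898989703 wing heading -76.76253412771561
t 1.2 p [ 0.4859 -0.4024  0.3009] ydir -64.6 zax [-0.002  0.    -1.   ] j7 -0.64 w 0.0853 F [-0.9  0.1 -1. ] g 0.0
shift [-0.001   0.0041  0.1409] rows>=2.3 turn -1.359 (-77.8 deg)
```

Request:
drive_tool(
  commands="0.2 0 0.004 0.018 0.178;0.2 0 0 0.018 0.178;0.2 0 0 0.018 0.178;0.2 0 0 0.018 0.178;0.2 0 0 0.018 0.178;0.2 0 0 0.018 0.178;0.2 0 0 0.018 0.178;0.2 0 0 0.014 0.178",
)

```text
clock: 2.2
ee_pos: [0.4865, -0.4064, 0.16]
eef_rot: [2.765, -1.49, -0.004]
wrist_force: [-0.7, -0.2, -0.3]
width: 0.0515
gripper_force: 0.0
```

Request:
drive_tool(
  commands="0 0 0 0 0.178;0 0 0 0 0.178;0 0 0 0 0;0 0 0 0 0",
)

```text
clock: 2.7
ee_pos: [0.488, -0.4058, 0.1614]
eef_rot: [2.469, -1.942, -0.001]
wrist_force: [0.7, 0.0, 1.4]
width: 0.0427
gripper_force: 0.0
```

Run:
```python
from h import *
go([.486,-.408,.115],-76.8-90)
```

```text
t 2.7 p [ 0.488  -0.4058  0.1614] ydir -166.4 zax [-0.001  0.    -1.   ] j7 -2.32 w 0.0427 F [0.7 0.  1.4] g 0.0
shift [0.0017 0.0024 0.0464] rows>=0.7 turn 0.007 (0.4 deg)
```

Request:
drive_tool(
  commands="0 0.002 0.002 0.02 0;0 0 0 0.026 0;-1 0 0 0 0;-1 0 0 0 0;-1 0 0 0 0;-1 0 0 0 0;-1 0 0 0 0",
)

```text
clock: 3.58
ee_pos: [0.4877, -0.4077, 0.1163]
eef_rot: [2.467, -1.945, 0.002]
wrist_force: [-0.1, 0.2, 0.2]
width: -0.0001
gripper_force: 0.0
```

Run:
```python
from h import *
show(); c=cam("wrist"); save(c,"w2.png"); c=cam("scene"); save(c,"s2.png",(390,180,480,250),8)
a=cv2.imread("pics/w2.png");b=cv2.imread("pics/s2.png"); b=cv2.resize(b,(617,480)); cv2.imwrite("pics/w2b.png",cv2.resize(np.hstack([a[:,150:480],b]),(790,400)))
```

```text
t 3.58 p [ 0.4877 -0.4077  0.1163] ydir -166.5 zax [ 0.001 -0.001 -1.   ] j7 -2.33 w -0.0001 F [-0.1  0.2  0.2] g 0.0
```

View pics/w2b.png

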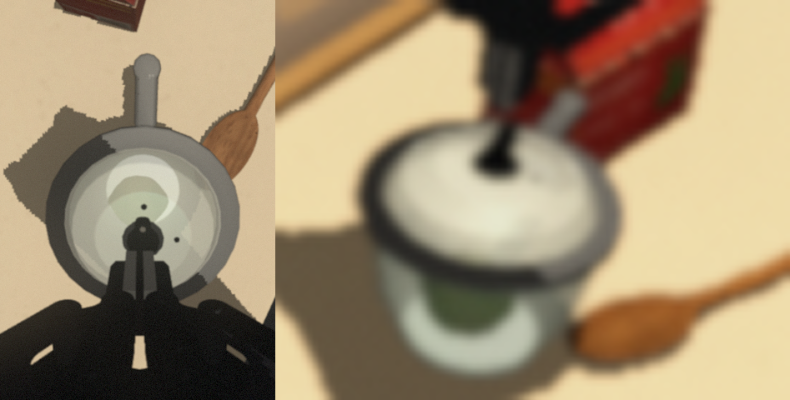

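Run:
```python
from h import *
s,M=show(); c=cam("wrist"); P=cloud(c)
print(proj(c,[s["ee_pos"],[.486,-.408,.128],[.4895,-.423,.128],[.486,-.408,.116]]))
k=2.42*100; 
for u in range(296,348,6): print(u,[tuple(P[v,u].round(3)) for v in range(255,330,12)])
save(c,"w3.png",(270,220,370,330),6)
```

```text
t 3.67 p [ 0.4876 -0.4076  0.1161] ydir -166.5 zax [ 0. -0. -1.] j7 -2.33 w 0.0001 F [ 0.3 -0.  -0.2] g 0.0
[[315.94778978 290.89388898]
 [319.40319956 301.74332651]
 [319.69790298 271.35332814]
 [319.27014246 290.72769374]]
296 [(np.float64(0.501), np.float64(-0.422), np.float64(0.11)), (np.float64(0.5), np.float64(-0.415), np.float64(0.109)), (np.float64(0.498), np.float64(-0.409), np.float64(0.109)), (np.float64(0.497), np.float64(-0.402), np.float64(0.109)), (np.float64(0.495), np.float64(-0.395), np.float64(0.109)), (np.float64(0.497), np.float64(-0.414), np.float64(0.156)), (np.float64(0.497), np.float64(-0.413), np.float64(0.164))]
302 [(np.float64(0.498), np.float64(-0.422), np.float64(0.109)), (np.float64(0.497), np.float64(-0.415), np.float64(0.109)), (np.float64(0.495), np.float64(-0.41), np.float64(0.111)), (np.float64(0.494), np.float64(-0.405), np.float64(0.115)), (np.float64(0.496), np.float64(-0.418), np.float64(0.153)), (np.float64(0.495), np.float64(-0.418), np.float64(0.162)), (np.float64(0.495), np.float64(-0.418), np.float64(0.171))]
308 [(np.float64(0.495), np.f
[... 2228 characters left out ...]
.float64(-0.415), np.float64(0.113)), (np.float64(0.477), np.float64(-0.409), np.float64(0.114)), (np.float64(0.474), np.float64(-0.4), np.float64(0.108)), (np.float64(0.481), np.float64(-0.418), np.float64(0.156)), (np.float64(0.481), np.float64(-0.417), np.float64(0.164))]
344 [(np.float64(0.478), np.float64(-0.427), np.float64(0.109)), (np.float64(0.476), np.float64(-0.421), np.float64(0.109)), (np.float64(0.474), np.float64(-0.414), np.float64(0.109)), (np.float64(0.473), np.float64(-0.408), np.float64(0.111)), (np.float64(0.471), np.float64(-0.401), np.float64(0.109)), (np.float64(0.479), np.float64(-0.418), np.float64(0.155)), (np.float64(0.479), np.float64(-0.418), np.float64(0.164))]
```

View pics/w3.png

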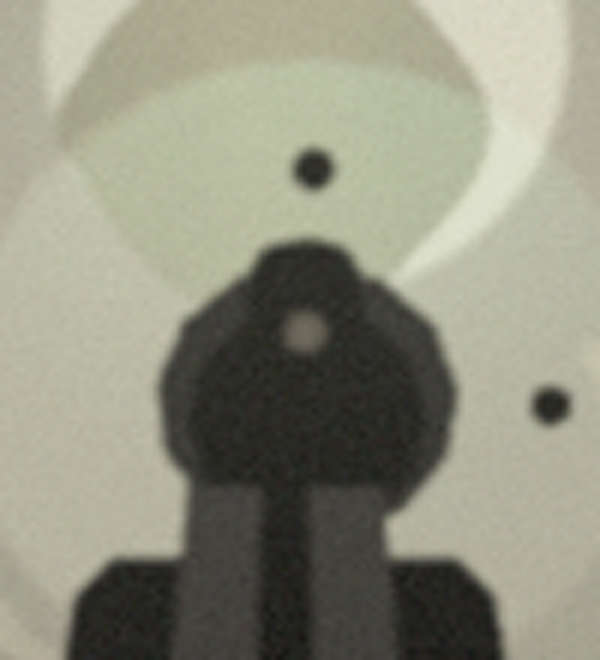

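Run:
```python
from h import *
c=cam("scene"); print(proj(c,[[.4876,-.4076,z] for z in (.11,.116,.128,.14,.15,.16)])); P=cloud(c)
for v in range(186,212,2): print(v,[P[v,u].round(3).tolist() for u in (426,428,430,432)])
```

```text
[[427.7939361  206.99412566]
 [428.06995287 205.31030932]
 [428.62581414 201.91666593]
 [429.18682947 198.4879397 ]
 [429.65832338 195.60351589]
 [430.13347453 192.69410252]]
186 [[0.495, -0.393, 0.186], [0.489, -0.394, 0.188], [0.488, -0.402, 0.185], [0.481, -0.4, 0.19]]
188 [[0.497, -0.398, 0.175], [0.489, -0.395, 0.182], [0.485, -0.398, 0.182], [0.477, -0.396, 0.187]]
190 [[0.495, -0.396, 0.172], [0.487, -0.394, 0.176], [0.482, -0.395, 0.178], [0.477, -0.397, 0.18]]
192 [[0.496, -0.399, 0.162], [0.487, -0.395, 0.169], [0.484, -0.4, 0.168], [0.479, -0.403, 0.169]]
194 [[0.496, -0.4, 0.155], [0.484, -0.392, 0.165], [0.481, -0.397, 0.164], [0.477, -0.402, 0.164]]
196 [[0.492, -0.395, 0.153], [0.485, -0.395, 0.156], [0.479, -0.396, 0.159], [0.475, -0.4, 0.159]]
198 [[0.489, -0.394, 0.148], [0.482, -0.392, 0.153], [0.478, -0.396, 0.153], [0.557, -0.537, 0.039]]
200 [[0.578, -0.538, 0.019], [0.57, -0.537, 0.024], [0.564, -0.538, 0.027], [0.555, -0.536, 0.032]]
202 [[0.51, -0.43, 0.104], [0.508, -0.438, 0.101], [0.488, -0.415, 0.123], [0.509, -0.462, 0.088]]
204 [[0.5, -0.415, 0.11], [0.487, -0.404, 0.123], [0.481, -0.406, 0.125], [0.489, -0.43, 0.108]]
206 [[0.485, -0.393, 0.123], [0.479, -0.394, 0.125], [0.48, -0.406, 0.118], [0.484, -0.423, 0.107]]
208 [[0.48, -0.386, 0.122], [0.476, -0.391, 0.122], [0.478, -0.404, 0.114], [0.477, -0.414, 0.109]]
210 [[0.48, -0.389, 0.114], [0.477, -0.394, 0.112], [0.477, -0.405, 0.106], [0.473, -0.409, 0.106]]
```

Run:
```python
from h import *
print(bot.grasp_offset)
```

```text
0.0187
```

Request:
drive_tool(
  commands="-0.4 0 0 0 0;-0.4 0 0 0 0;-0.4 0 0 0 0;-0.4 0 0 0.003 0;-0.4 0 0 0.003 0;-0.4 0 0 0.003 0;-0.4 0 0 0 0",
)

```text
clock: 4.65
ee_pos: [0.4871, -0.4072, 0.1062]
eef_rot: [-2.467, 1.945, 0.001]
wrist_force: [0.5, 0.0, -0.2]
width: 0.0258
gripper_force: 0.0
```

Request:
drive_tool(
  commands="-0.4 0 0 0.008 0;-0.4 0 0 0.006 0;-0.4 0 0 0.004 0;-0.4 0 0 0.004 0;-0.4 0 0 0 0",
)

```text
clock: 5.28
ee_pos: [0.4872, -0.4073, 0.0843]
eef_rot: [-2.467, 1.945, 0.001]
wrist_force: [0.4, -0.2, -1.0]
width: 0.0256
gripper_force: 0.0
```

Run:
```python
from h import *
show(); c=cam("wrist"); P=cloud(c)
# lowest finger points: near, dark, in columns left/right
k=np.isfinite(P[...,2])&(P[...,2]>.113)&(np.hypot(P[...,0]-.487,P[...,1]+.41)<.05); v,u=np.nonzero(k)
for cc in range(280,360,6):
    vv=[x for x in range(250,400,4) if k[x,cc]]; print(cc,[(x,round(float(P[x,cc,2]),3)) for x in vv[:9]])
```

```text
t 5.28 p [ 0.4872 -0.4073  0.0843] ydir -166.5 zax [-0.001  0.    -1.   ] j7 -2.33 w 0.0256 F [ 0.4 -0.2 -1. ] g 0.0
280 [(302, 0.12), (306, 0.123), (310, 0.127), (314, 0.13), (318, 0.133), (322, 0.137), (326, 0.139), (330, 0.142), (334, 0.143)]
286 [(302, 0.117), (306, 0.118), (310, 0.118), (314, 0.119), (318, 0.12), (322, 0.119), (326, 0.121), (330, 0.12), (334, 0.122)]
292 []
298 [(322, 0.115)]
304 [(310, 0.115), (314, 0.115), (318, 0.115), (322, 0.115), (326, 0.115), (330, 0.116), (334, 0.115)]
310 [(294, 0.12), (298, 0.122), (302, 0.125), (306, 0.125), (310, 0.125), (314, 0.125), (318, 0.125), (322, 0.125), (326, 0.115)]
316 [(290, 0.121), (294, 0.123), (298, 0.125), (302, 0.127), (306, 0.126), (310, 0.127), (314, 0.127), (318, 0.127), (322, 0.126)]
322 [(290, 0.121), (294, 0.125), (298, 0.126), (302, 0.126), (306, 0.128), (310, 0.128), (314, 0.127), (318, 0.128), (322, 0.127)]
328 [(290, 0.119), (294, 0.124), (298, 0.126), (302, 0.126), (306, 0.126), (310, 0.127), (314, 0.127), (318, 0.126), (322, 0.127)]
334 [(306, 0.115), (310, 0.114), (314, 0.115), (318, 0.115), (322, 0.115), (326, 0.116), (330, 0.115), (334, 0.114), (338, 0.115)]
340 [(310, 0.114), (314, 0.115), (318, 0.115), (322, 0.115), (326, 0.115), (330, 0.114)]
346 []
352 [(302, 0.12), (306, 0.123), (310, 0.127), (314, 0.13), (318, 0.133), (322, 0.136), (326, 0.135), (330, 0.136), (334, 0.137)]
358 [(302, 0.121), (306, 0.124), (310, 0.127), (314, 0.13), (318, 0.134), (322, 0.137), (326, 0.14), (330, 0.141), (334, 0.145)]
```

Request:
drive_tool(
  commands="-1 0 0 0 0;-1 0 0 0 0;-1 0 0 0 0;-1 0 0 0 0",
)

```text
clock: 5.82
ee_pos: [0.4877, -0.4077, 0.0851]
eef_rot: [-2.467, 1.945, -0.001]
wrist_force: [0.7, 0.3, 2.6]
width: 0.0069
gripper_force: 61.4
```

Request:
drive_tool(
  commands="-1 0 0 0 -0.18;-1 0 0 0 -0.18;-1 0 0 0 -0.18;-1 0 0 0 -0.18;-1 0 0 0 -0.18;-1 0 0 0 -0.18;-1 0 0 0 -0.18;-1 0 0 0 -0.18",
)

```text
clock: 6.82
ee_pos: [0.4885, -0.4062, 0.0851]
eef_rot: [-3.136, -0.175, -0.002]
wrist_force: [-0.4, 2.0, 1.5]
width: 0.0068
gripper_force: 61.3
```

Run:
```python
from h import *
s,M=show(); print(s["torque"])
```

```text
t 6.83 p [ 0.4885 -0.4062  0.0851] ydir -83.6 zax [ 0.001  0.001 -1.   ] j7 -1.07 w 0.0068 F [-0.4  2.   1.5] g 61.315855979919434
[ 0.35081196 -0.04888191 -0.03892528]
```

Request:
drive_tool(
  commands="-1 0 0 0 -0.1;-1 0 0 0 -0.06;-1 0 0 0 -0.04;-1 0 0 0 -0.04;-1 0 0 0 0",
)

```text
clock: 7.45
ee_pos: [0.4876, -0.4079, 0.0851]
eef_rot: [3.094, 0.539, 0.001]
wrist_force: [-0.4, 0.3, 4.2]
width: 0.007
gripper_force: 61.8
```

Run:
```python
from h import *
s,M=show(); print(s["torque"])
```

```text
t 7.45 p [ 0.4876 -0.4079  0.0851] ydir -70.2 zax [ 0.001 -0.001 -1.   ] j7 -0.86 w 0.007 F [-0.4  0.3  4.2] g 61.829620599746704
[-0.0074335   0.00835731 -0.09224302]
```

Request:
drive_tool(
  commands="-0.4 0 0 0 0;-0.4 0 0 0 0;-0.4 0 0 0 0;-0.3 0 0 -0.06 0;-0.3 0 0 -0.06 0;-0.3 0 0 -0.06 0;-0.3 0 0 0 0;-0.3 0 0 0 0",
)

```text
clock: 8.45
ee_pos: [0.4869, -0.4073, 0.2642]
eef_rot: [-3.095, -0.539, 0.001]
wrist_force: [-0.2, 0.0, -0.6]
width: 0.0298
gripper_force: 0.0
```

```bash
cat >> h.py <<'E'
def vaclid(c,z=.088,w=(.49,-.41)):
    P=cloud(c); k=((P[...,2]>.07)&(P[...,2]<.14)&(np.hypot(P[...,0]-w[0],P[...,1]-w[1])<.13)); 
    cn=max(cv2.findContours(k.astype(np.uint8),0,1)[0],key=cv2.contourArea).reshape(-1,2); q=onz(c,cn,z)[:,:2]; o=np.array(w)
    for _ in range(4):
        r=np.linalg.norm(q-o,axis=1); s=q[r<.073]; A=np.c_[2*s,np.ones(len(s))]; x=np.linalg.lstsq(A,(s**2).sum(1),rcond=None)[0]; o=x[:2]
    f=onz(c,cn[np.linalg.norm(q-o,axis=1)>.085],.09)[:,:2]; d=f.mean(0)-o
    print("ring",o.round(4),np.sqrt(x[2]+o@o).round(4),"tabdir",np.degrees(np.arctan2(d[1],d[0])).round(1))
    return o
E
python3 - <<'E'
from h import *
show(); c=cam("wrist"); o=vaclid(c); g=cv2.cvtColor(c["image"],cv2.COLOR_RGB2GRAY); P=cloud(c)
k=((P[...,2]>.121)&(P[...,2]<.14)&(np.hypot(P[...,0]-o[0],P[...,1]-o[1])<.03)).astype(np.uint8)
cn=max(cv2.findContours(k,0,1)[0],key=cv2.contourArea).reshape(-1,2); print(cv2.minAreaRect(onz(c,cn,.128)[:,:2].astype(np.float32)))
u,v=proj(c,[[o[0],o[1],.128]])[0].astype(int); save(c,"w4.png",(u-50,v-40,u+50,v+40),5)
E
```

```text
t 8.45 p [ 0.4869 -0.4073  0.2642] ydir -70.2 zax [-0.001  0.    -1.   ] j7 -0.78 w 0.0298 F [-0.2  0.  -0.6] g 0.0
ring [ 0.4862 -0.4098] 0.066 tabdir -69.4
((0.48735132813453674, -0.409237802028656), (0.036157768219709396, 0.008422045037150383), 20.033708572387695)
```

View pics/w4.png

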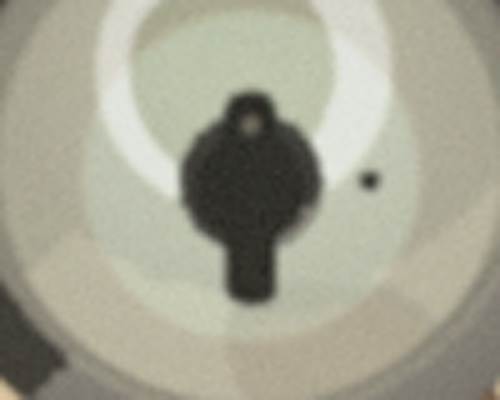

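Run:
```python
from h import *
go([.52,-.08,.36],0)
```

```text
t 8.5 p [ 0.4864 -0.407   0.2631] ydir -70.2 zax [-0.002  0.001 -1.   ] j7 -0.78 w 0.0299 F [-0.6 -0.3 -0. ] g 0.0
shift [ 0.142  -0.2966 -0.0965] rows>=5.5 turn -1.226 (-70.2 deg)
```

Request:
drive_tool(
  commands="0 0.02 -0.042 -0.03 0;0 0.02 -0.042 -0.03 0;0 0.02 -0.042 -0.03 0;0 0.02 -0.042 -0.006 0;0 0.02 -0.042 0 0;0 0.02 -0.042 0 0;0 0.022 -0.045 0 0;0 0 0 0 -0.18",
)

```text
clock: 9.5
ee_pos: [0.52, -0.0742, 0.3593]
eef_rot: [-3.027, -0.832, 0.003]
wrist_force: [0.3, -0.6, -0.1]
width: 0.0429
gripper_force: 0.0
```

Request:
drive_tool(
  commands="0 0 0 0 -0.18;0 0 0 0 -0.18;0 0 0 0 -0.18;0 0 0 0 -0.18;0 0 0 0 -0.18;0 0 0 0 -0.146;0 0 0 0 0;0 0 0 0 0",
)

```text
clock: 10.5
ee_pos: [0.5202, -0.0801, 0.3597]
eef_rot: [-2.224, -2.217, 0.001]
wrist_force: [0.7, -0.6, 0.2]
width: 0.0429
gripper_force: 0.0
```

Run:
```python
from h import *
show(); c=cam("wrist"); np.savez("w5.npz",**c); save(c,"w5.png"); P=cloud(c)
k=np.isfinite(P[...,2])&(P[...,2]>.14)&(P[...,2]<.26)&(P[...,0]>.4)&(P[...,0]<.65)&(P[...,1]<.06)&(P[...,1]>-.2)
n,l,st,ce=cv2.connectedComponentsWithStats(k.astype(np.uint8))
for i in range(1,n):
    if st[i,4]>30:
        q=P[l==i]; print(st[i],q.min(0).round(3),q.max(0).round(3),q.mean(0).round(3))
        for z in np.arange(.14,.24,.01):
            r=q[abs(q[:,2]-z)<.005]
            if len(r): print("  z%.2f"%z,len(r),"x",r[:,0].min().round(3),r[:,0].max().round(3),"y",r[:,1].min().round(3),r[:,1].max().round(3))
```

```text
t 10.5 p [ 0.5202 -0.0801  0.3597] ydir -0.2 zax [-0.002  0.001 -1.   ] j7 -0.07 w 0.0429 F [ 0.7 -0.6  0.2] g 0.0
[308 110  18  15 219] [ 0.511 -0.006  0.14 ] [0.527 0.006 0.171] [0.52  0.001 0.162]
  z0.14 14 x 0.515 0.526 y -0.006 -0.004
  z0.15 29 x 0.514 0.526 y -0.005 -0.002
  z0.16 59 x 0.511 0.527 y -0.003 0.006
  z0.17 117 x 0.513 0.526 y -0.001 0.006
[ 285  217   92   31 1627] [ 0.485 -0.133  0.14 ] [ 0.583 -0.101  0.199] [ 0.532 -0.115  0.152]
  z0.14 514 x 0.485 0.583 y -0.133 -0.101
  z0.15 856 x 0.492 0.575 y -0.13 -0.106
  z0.16 77 x 0.508 0.56 y -0.126 -0.114
  z0.17 12 x 0.527 0.539 y -0.114 -0.112
  z0.18 10 x 0.528 0.538 y -0.112 -0.11
  z0.19 55 x 0.525 0.541 y -0.116 -0.107
  z0.20 103 x 0.527 0.54 y -0.115 -0.108
```

View pics/w5.png

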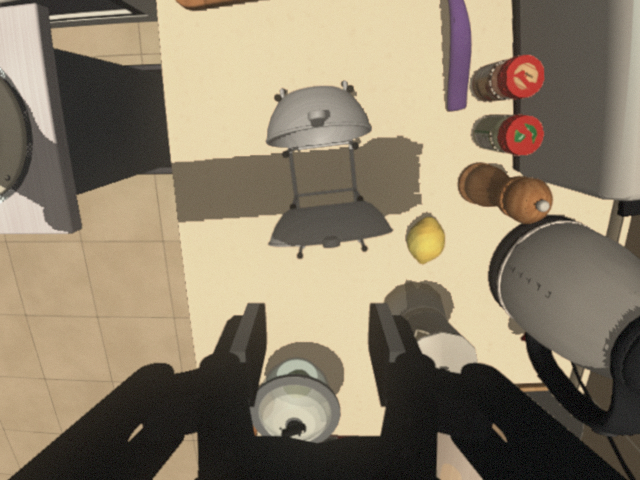

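Run:
```python
from h import *
c=dict(np.load("w5.npz"))
q=onz(c,[(279,96),(346,88),(288,153),(353,146),(299,253),(365,247)],.093)[:,:2]; print(q.round(4).tolist()); 
for i in (0,2,4): d=q[i]-q[i+1]; print(np.degrees(np.arctan2(d[1],d[0])), np.linalg.norm(d))
d=q[:2].mean(0)-q[4:].mean(0); print("rack x heading",np.degrees(np.arctan2(d[1],d[0])),np.linalg.norm(d), q.mean(0))
go([.5335,-.112,.20],6)
```

```text
[[0.4785, 0.0227], [0.5511, 0.0307], [0.4869, -0.0386], [0.5601, -0.031], [0.4973, -0.1584], [0.5777, -0.1508]]
-173.71085698682833 0.07306733014354089
-174.08922188896457 0.07354344813791971
-174.62959156700484 0.08073705923622625
rack x heading 97.1203552529883 0.18271616164011656 [ 0.52526572 -0.05423417]
t 10.55 p [ 0.5203 -0.08    0.36  ] ydir -0.1 zax [-0.001  0.    -1.   ] j7 -0.07 w 0.0424 F [-0.1 -0.9  0.4] g 0.0
shift [-0.032   0.0135  0.16  ] rows>=2.6 turn -0.107 (-6.1 deg)
```

Request:
drive_tool(
  commands="0 -0.032 0.0135 0.03 0;0 0 0 0.05 -0.113;0 0 0 0.05 0;0 0 0 0.03 0;0 0 0 0 0",
)

```text
clock: 11.18
ee_pos: [0.5321, -0.1118, 0.1984]
eef_rot: [-2.09, -2.339, 0.003]
wrist_force: [0.2, -0.1, 0.6]
width: 0.0426
gripper_force: 0.0
```

Run:
```python
from h import *
go([.5335,-.1115,.138],6.5)
```

```text
t 11.18 p [ 0.5321 -0.1118  0.1984] ydir 6.4 zax [-0.005  0.002 -1.   ] j7 -0.05 w 0.0426 F [ 0.2 -0.1  0.6] g 0.0
shift [-0.      0.0017  0.0604] rows>=1.0 turn -0.001 (-0.1 deg)
```

Request:
drive_tool(
  commands="0 0 0.002 0.03 0;0 0 0 0.03 0;-1 0 0 0 0;-1 0 0 0 0;-1 0 0 0 0;-1 0 0 0 0;-1 0 0 0 0",
)

```text
clock: 12.05
ee_pos: [0.5369, -0.1114, 0.142]
eef_rot: [2.091, 2.342, 0.001]
wrist_force: [-1.5, 1.9, 6.2]
width: 0.012
gripper_force: 59.2
```

Request:
drive_tool(
  commands="-1 0 0 -0.03 0;-1 0 0 -0.04 0;-1 0 0 -0.05 0;-1 0 0 -0.03 0;-1 0 0 0 0",
)

```text
clock: 12.68
ee_pos: [0.5381, -0.1118, 0.2935]
eef_rot: [2.089, 2.339, 0.003]
wrist_force: [0.1, -0.6, -1.6]
width: 0.0116
gripper_force: 58.9
```

Run:
```python
from h import *
show(); c=cam("wrist"); save(c,"w6.png"); c2=cam("scene"); save(c2,"s6.png")
np.savez("s6.npz",**c2)
a=cv2.imread("pics/w6.png")[::2,::2]; b=cv2.imread("pics/s6.png")[150:390,240:560]; cv2.imwrite("pics/6.png",np.hstack([a,b]))
```

```text
t 12.68 p [ 0.5381 -0.1118  0.2935] ydir 6.5 zax [ 0.006 -0.002 -1.   ] j7 0.02 w 0.0116 F [ 0.1 -0.6 -1.6] g 58.91724407672882
```

View pics/6.png

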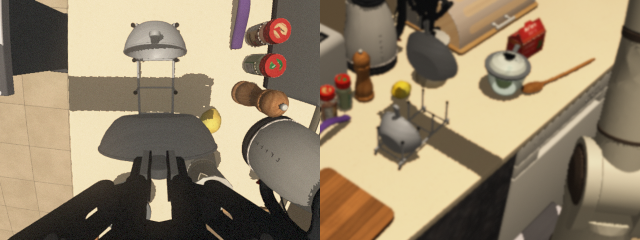

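```bash
cat >> h.py <<'E'
def board():
    t=cam("top"); m=cv2.inRange(cv2.cvtColor(t["image"],cv2.COLOR_RGB2HSV),(0,90,60),(25,255,230)); m[:235]=0;m[360:]=0;m[:,:100]=0;m[:,275:]=0
    m=cv2.morphologyEx(m,cv2.MORPH_OPEN,np.ones((5,5)))
    cn=max(cv2.findContours(m,0,2)[0],key=cv2.contourArea); b=onz(t,cn.reshape(-1,2),0.022)
    print("board",cv2.minAreaRect(b[:,:2].astype(np.float32))); return t
E
python3 - <<'E'
from h import *
board(); go([.4545,.287,.37],30)
E
```

```text
board ((0.46594780683517456, 0.3193396329879761), (0.23375067114830017, 0.3449603021144867), 6.930418014526367)
t 12.82 p [ 0.5354 -0.112   0.2896] ydir 6.5 zax [-0.001 -0.    -1.   ] j7 0.02 w 0.0117 F [ 0.1  0.3 -0.5] g 58.90630602836609
shift [ 0.4056 -0.0356 -0.0803] rows>=6.6 turn -0.411 (-23.5 deg)
```

Request:
drive_tool(
  commands="-1 0 0 -0.05 0;-1 0.04 -0.003 -0.03 0;-1 0.06 -0.003 0 0;-1 0.06 -0.003 0 0;-1 0.06 -0.003 0 0;-1 0.06 -0.003 0 0;-1 0.06 0 0 0;-1 0.06 0 0 0",
)

```text
clock: 13.82
ee_pos: [0.4756, 0.285, 0.3692]
eef_rot: [-2.093, -2.342, 0.003]
wrist_force: [1.1, 0.2, -0.8]
width: 0.0118
gripper_force: 58.9
```

Request:
drive_tool(
  commands="-1 0 0 0 -0.14;-1 0 0 0 -0.14;-1 0 0 0 -0.13;-1 0 0 0 0;-1 0 0 0 0",
)

```text
clock: 14.45
ee_pos: [0.4759, 0.2837, 0.3699]
eef_rot: [-1.575, -2.717, 0.001]
wrist_force: [-1.1, 0.3, 0.1]
width: 0.0123
gripper_force: 58.9
```

Run:
```python
from h import *
go([.4805,.294,.19],30)
c=cam("scene"); P=cloud(c); s=bot.state()["ee_pos"]
k=np.isfinite(P[...,2])&(np.hypot(P[...,0]-s[0],P[...,1]-s[1])<.16)&(P[...,2]>.19)&(P[...,2]<.42)
q=P[k]; u=np.array([-.5,.866]); h=(q[:,:2]-s[:2])@u; w=(q[:,:2]-s[:2])@np.array([.866,.5])
for z in np.arange(.2,.42,.015):
    r=abs(q[:,2]-z)<.007
    if r.any(): print(z.round(3),r.sum(),h[r].min().round(3),h[r].max().round(3),w[r].min().round(3),w[r].max().round(3))
```

```text
t 14.45 p [0.4759 0.2837 0.3699] ydir 29.8 zax [-0.001 -0.    -1.   ] j7 -0.37 w 0.0123 F [-1.1  0.3  0.1] g 58.910533931921236
shift [0.0066 0.0093 0.1799] rows>=2.9 turn -0.003 (-0.2 deg)
0.26 56 -0.003 0.006 -0.038 0.021
0.275 154 -0.034 0.01 -0.07 0.047
0.29 239 -0.03 0.013 -0.077 0.049
0.305 269 -0.026 0.018 -0.079 0.064
0.32 330 -0.025 0.02 -0.08 0.073
0.335 404 -0.022 0.023 -0.077 0.07
0.35 520 -0.018 0.024 -0.073 0.064
0.365 563 -0.015 0.021 -0.06 0.055
0.38 294 -0.012 0.013 -0.046 0.039
0.395 24 -0.004 0.01 -0.013 0.007
0.41 119 -0.008 0.014 -0.021 0.02
```

Request:
drive_tool(
  commands="-1 -0.0195 0.009 0.05 0;-1 0 0 0.06 0;-1 0 0 0.06 0;-1 0 0 0.035 0;-1 0 0 0 0;-1 0 0 0.011 0;-1 0 0 0 0",
)

```text
clock: 15.38
ee_pos: [0.4943, 0.2719, 0.1556]
eef_rot: [1.572, 2.719, 0.002]
wrist_force: [-0.5, 0.3, -0.6]
width: 0.0121
gripper_force: 58.9
```

Request:
drive_tool(
  commands="-1 0.026 0 0.008 0;-1 0.024 0 0.011 0;-1 0.024 0 0.016 0;-1 0 0 0 0",
)

```text
clock: 15.88
ee_pos: [0.4554, 0.3422, 0.1233]
eef_rot: [-1.564, -2.724, -0.012]
wrist_force: [-4.2, 4.8, 13.6]
width: 0.0116
gripper_force: 64.2
```

Run:
```python
from h import *
show(); c=cam("wrist"); save(c,"w7.png");  c2=cam("scene"); save(c2,"s7.png")
a=cv2.imread("pics/w7.png")[::2,::2]; b=cv2.imread("pics/s7.png")[240:480,100:420]; cv2.imwrite("pics/7.png",np.hstack([a,b]))
```

```text
t 15.88 p [0.4554 0.3422 0.1233] ydir 30.3 zax [ 0.003  0.007 -1.   ] j7 -0.66 w 0.0116 F [-4.2  4.8 13.6] g 64.21754837036133
```

View pics/7.png

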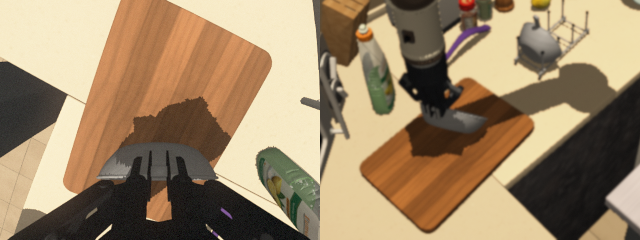

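Request:
drive_tool(
  commands="-1 0.031 0 0.018 0;-1 0.030 0 0.029 0;-1 0 0 0 0",
)

```text
clock: 16.35
ee_pos: [0.4239, 0.3945, 0.0745]
eef_rot: [-1.562, -2.723, -0.009]
wrist_force: [-2.6, 5.7, 8.2]
width: 0.0122
gripper_force: 60.2
```

Request:
drive_tool(
  commands="-1 0.021 0 0.030 0;-1 0.005 0 0.007 0;-1 0 0 0 0",
)

```text
clock: 16.73
ee_pos: [0.4132, 0.4125, 0.0368]
eef_rot: [-1.57, -2.721, -0.003]
wrist_force: [-1.4, 2.3, 3.1]
width: 0.0122
gripper_force: 58.6
```

Run:
```python
from h import *
s,M=show(); c=cam("scene"); P=cloud(c); p=s["ee_pos"]; u=M[:2,0]; y=M[:2,1]
k=np.isfinite(P[...,2])&(np.hypot(P[...,0]-p[0]+.1*u[0],P[...,1]-p[1]+.1*u[1])<.13)&(P[...,2]>.035)&(P[...,2]<.13)
q=P[k]; h=(q[:,:2]-p[:2])@u; w=(q[:,:2]-p[:2])@y
for a in np.arange(-.21,.02,.015):
    r=abs(h-a)<.0075
    if r.any(): print(a.round(3),r.sum(),"z",q[r,2].min().round(3),q[r,2].max().round(3),"w",w[r].min().round(3),w[r].max().round(3))
```

```text
t 16.73 p [0.4132 0.4125 0.0368] ydir 30.0 zax [ 0.001  0.002 -1.   ] j7 -0.88 w 0.0122 F [-1.4  2.3  3.1] g 58.64699721336365
-0.18 90 z 0.042 0.058 w -0.032 0.033
-0.165 317 z 0.035 0.062 w -0.051 0.058
-0.15 171 z 0.035 0.063 w -0.063 0.056
-0.135 74 z 0.035 0.066 w -0.072 0.052
-0.12 43 z 0.035 0.069 w -0.075 -0.049
-0.105 32 z 0.035 0.071 w -0.076 -0.048
-0.09 30 z 0.035 0.073 w -0.074 0.017
-0.075 42 z 0.035 0.077 w -0.071 0.009
-0.06 46 z 0.036 0.08 w -0.065 0.014
-0.045 48 z 0.049 0.082 w -0.052 -0.026
-0.03 7 z 0.072 0.083 w -0.01 -0.003
-0.015 5 z 0.117 0.124 w -0.029 -0.018
-0.0 130 z 0.07 0.13 w -0.031 0.036
0.015 276 z 0.068 0.13 w -0.042 0.047
```

Request:
drive_tool(
  commands="-1 0.002 0 0.012 0;-1 0.001 0 0.008 0;-1 0 0 0.003 0;-1 0 0 0 0;-1 0 0 0 0",
)

```text
clock: 17.4
ee_pos: [0.4121, 0.4131, 0.0127]
eef_rot: [1.572, 2.719, -0.001]
wrist_force: [-0.2, 1.3, 2.4]
width: 0.0121
gripper_force: 58.4
```

Request:
drive_tool(
  commands="-0.75 0 0 0 0;-0.6 0 0 0 0;-0.5 0 0 0 0;-0.5 0 0 0 0;-0.5 0 0 0 0;-0.5 0 0 -0.02 0;-0.5 0 0 -0.05 0",
)

```text
clock: 18.27
ee_pos: [0.4106, 0.4124, 0.0826]
eef_rot: [-1.57, -2.719, 0.006]
wrist_force: [1.1, -0.1, 0.2]
width: 0.0212
gripper_force: 0.0
```

Request:
drive_tool(
  commands="-0.2 0.03 0 -0.06 0;-0.2 0.03 0 -0.06 0;-0.2 0 0 -0.06 0;-0.2 0 0 0 0",
)

```text
clock: 18.77
ee_pos: [0.384, 0.466, 0.2615]
eef_rot: [1.568, 2.72, 0.016]
wrist_force: [1.8, -0.6, 0.3]
width: 0.0344
gripper_force: 0.0
```

```bash
cat >> h.py <<'E'
def rim(c,C,rad,z):
    """rim circle: outer contour of pixels near height z"""
    P=cloud(c); k=np.isfinite(P[...,2])&(abs(P[...,2]-z)<.012)&(np.hypot(P[...,0]-C[0],P[...,1]-C[1])<rad+.06)
    q=P[k]; o=np.array(C,float)
    for _ in range(6):
        r=np.linalg.norm(q[:,:2]-o,axis=1); s=q[abs(r-rad)<.006]; A=np.c_[2*s[:,:2],np.ones(len(s))]; x=np.linalg.lstsq(A,(s[:,:2]**2).sum(1),rcond=None)[0]; o=x[:2]
    pl=np.linalg.lstsq(np.c_[s[:,:2]-o,np.ones(len(s))],s[:,2],rcond=None)[0]
    f=q[np.linalg.norm(q[:,:2]-o,axis=1)>rad+.015][:,:2]-o; f=f.mean(0) if len(f) else [0,0]
    print("rim",o.round(4),"r",np.sqrt(x[2]+o@o).round(4),"n",len(s),"slope",pl.round(3),"tab",np.degrees(np.arctan2(f[1],f[0])).round(0))
    return o
E
python3 - <<'E'
from h import *
show(); t=board(); rim(t,(.466,.319),.075,.062); c=cam("scene"); rim(c,(.466,.319),.075,.062); w=cam("wrist"); rim(w,(.466,.319),.075,.062); save(w,"w8.png")
E
```

```text
t 18.77 p [0.384  0.466  0.2615] ydir 30.1 zax [ 0.007  0.008 -1.   ] j7 -0.8 w 0.0344 F [ 1.8 -0.6  0.3] g 0.0
board ((0.5125217437744141, 0.3232964873313904), (0.1571456342935562, 0.3497856855392456), 2.7376859188079834)
rim [0.4681 0.3204] r 0.0731 n 437 slope [ 0.    -0.011  0.06 ] tab 121.0
rim [0.4645 0.322 ] r 0.0736 n 688 slope [-0.019  0.01   0.058] tab 121.0
rim [0.4653 0.3209] r 0.0736 n 1485 slope [-0.012  0.025  0.058] tab 120.0
```

View pics/w8.png

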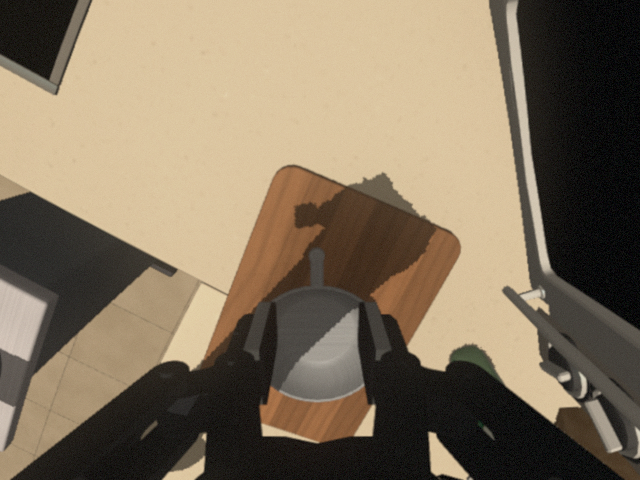

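Run:
```python
from h import *
go([.520,.0025,.20],6.5)
```

```text
t 18.93 p [0.3838 0.4615 0.2546] ydir 30.0 zax [ 0.001 -0.001 -1.   ] j7 -0.8 w 0.0343 F [-0.   0.1 -0.1] g 0.0
shift [-0.4656 -0.1112  0.055 ] rows>=7.7 turn 0.410 (23.5 deg)
```

Request:
drive_tool(
  commands="0 -0.058 -0.0139 0 0;0 -0.058 -0.0139 0 0;0 -0.058 -0.0139 0 0;0 -0.058 -0.0139 0 0;0 -0.058 -0.0139 0 0;0 -0.058 -0.0139 0 0;0 -0.058 -0.0139 0 0;0 -0.058 -0.0139 0 0",
)

```text
clock: 19.92
ee_pos: [0.5184, 0.002, 0.2533]
eef_rot: [-1.572, -2.718, 0.002]
wrist_force: [0.9, -0.1, 0.5]
width: 0.0429
gripper_force: 0.0
```

Request:
drive_tool(
  commands="0 0 0 0 0.137;0 0 0 0 0.137;0 0 0 0 0.136;0 0 0 0.02 0;0 0 0 0 0;0 0 0 0 0",
)

```text
clock: 20.68
ee_pos: [0.5187, 0.0048, 0.2338]
eef_rot: [-2.089, -2.344, 0.001]
wrist_force: [-0.4, -0.1, -0.4]
width: 0.0429
gripper_force: 0.0
```

Run:
```python
from h import *
w=cam("wrist"); P=cloud(w); q=P[np.isfinite(P[...,2])&(P[...,2]>.15)&(P[...,2]<.185)&(np.hypot(P[...,0]-.52,P[...,1])<.04)]
print(len(q),q.min(0).round(3),q.max(0).round(3)); q=q[q[:,2]>.155]; print(q.mean(0))
t=cam("top"); 
go([.520,.0025,.111],6.5)
```

```text
318 [ 0.511 -0.001  0.151] [0.528 0.008 0.172]
[0.51950555 0.00398072 0.1664687 ]
t 20.77 p [0.5193 0.0048 0.2345] ydir 6.5 zax [-0.  0. -1.] j7 -0.26 w 0.0428 F [ 0.2 -0.5 -0.3] g 0.0
shift [-0.0024  0.0004  0.1235] rows>=2.0 turn 0.001 (0.0 deg)
```

Descend, grip, lift to about 0.30.

Request:
drive_tool(
  commands="0 -0.001 0 0.05 0;0 0 0 0.04 0;0 0 0 0.033 0;-1 0 0 0 0;-1 0 0 0 0;-1 0 0 0 0;-1 0 0 0 0;-1 0 0 0 0",
)

```text
clock: 21.78
ee_pos: [0.52, 0.0037, 0.1124]
eef_rot: [2.092, 2.342, 0.001]
wrist_force: [-1.2, 0.6, 2.5]
width: 0.0117
gripper_force: 59.0
```

Request:
drive_tool(
  commands="-1 0 0 -0.03 0;-1 0 0 -0.05 0;-1 0 0 -0.05 0;-1 0 0 -0.05 0;-1 0 0 -0.03 0;-1 0 0 0 0",
)

```text
clock: 22.52
ee_pos: [0.5212, 0.0039, 0.3242]
eef_rot: [2.089, 2.339, 0.004]
wrist_force: [-0.1, 0.2, -1.1]
width: 0.0117
gripper_force: 62.5
```

Run:
```python
from h import *
s,M=show(); c=cam("scene"); P=cloud(c); p=s["ee_pos"]; u=M[:2,0]; y=M[:2,1]
k=np.isfinite(P[...,2])&(np.hypot(P[...,0]-p[0],P[...,1]-p[1])<.13)&(P[...,2]>p[2]-.16)&(P[...,2]<p[2]+.05)
q=P[k]; h=(q[:,:2]-p[:2])@u; w=(q[:,:2]-p[:2])@y
for a in np.arange(-.16,.05,.02):
    r=abs(q[:,2]-p[2]-a)<.01
    if r.any(): print(a.round(3),r.sum(),"h",h[r].min().round(3),h[r].max().round(3),"w",w[r].min().round(3),w[r].max().round(3))
go([.54,-.245,.30],-90)
```

```text
t 22.52 p [0.5212 0.0039 0.3242] ydir 6.5 zax [ 0.006 -0.001 -1.   ] j7 -0.18 w 0.0117 F [-0.1  0.2 -1.1] g 62.496360540390015
-0.1 1 h 0.013 0.013 w -0.015 -0.015
-0.08 119 h -0.032 0.023 w -0.058 0.025
-0.06 236 h -0.03 0.028 w -0.064 0.038
-0.04 315 h -0.023 0.032 w -0.065 0.04
-0.02 450 h -0.019 0.034 w -0.064 0.049
-0.0 481 h -0.015 0.028 w -0.055 0.044
0.02 60 h -0.011 0.01 w -0.026 0.023
0.04 110 h -0.004 0.014 w -0.023 0.018
t 22.57 p [0.52   0.0035 0.3223] ydir 6.5 zax [ 0.002 -0.001 -1.   ] j7 -0.19 w 0.0119 F [-0.6  0.1 -1.6] g 62.495824098587036
shift [-0.2491 -0.0081  0.0227] rows>=4.0 turn -1.458 (-83.5 deg)
```

Request:
drive_tool(
  commands="-1 -0.05 -0.001 0 0;-1 -0.05 -0.001 0 0;-1 -0.05 -0.002 0 0;-1 -0.05 -0.002 0 0;-1 -0.049 -0.002 0 0",
)

```text
clock: 23.2
ee_pos: [0.5386, -0.2463, 0.3196]
eef_rot: [-2.091, -2.342, 0.002]
wrist_force: [0.8, 0.6, -1.0]
width: 0.0116
gripper_force: 62.4
```

Request:
drive_tool(
  commands="-1 0 0 0.01 -0.182;-1 0 0 0.015 -0.182;-1 0 0 0.02 -0.182;-1 0 0 0.02 -0.182;-1 0 0 0.02 -0.182;-1 0 0 0.02 -0.182;-1 0 0 0.02 -0.182;-1 0 0 0.02 -0.182",
)

```text
clock: 24.2
ee_pos: [0.5385, -0.2442, 0.174]
eef_rot: [0.008, -3.14, -0.002]
wrist_force: [0.4, -0.1, -0.5]
width: 0.012
gripper_force: 62.4
```

Run:
```python
from h import *
go([.5416,-.245,.112],90)
```

```text
t 24.2 p [ 0.5385 -0.2442  0.174 ] ydir 90.3 zax [-0.002  0.001 -1.   ] j7 1.39 w 0.012 F [ 0.4 -0.1 -0.5] g 62.44075298309326
shift [-0.0033 -0.0009  0.062 ] rows>=1.0 turn 0.005 (0.3 deg)
```

Request:
drive_tool(
  commands="-1 -0.003 0 0.04 0;-1 0 0 0.022 0;-1 0 0 0.007 0;-1 0.022 0 0.007 0;-1 0.022 0 0.011 0;-1 0.018 0 0.006 0;-1 0.018 0 0.006 0;-1 0 0 0 0",
)

```text
clock: 25.2
ee_pos: [0.4633, -0.245, 0.0796]
eef_rot: [0.003, 3.139, -0.003]
wrist_force: [-1.9, 0.2, 11.1]
width: 0.0121
gripper_force: 69.8
```

Request:
drive_tool(
  commands="-1 0.03 0 0.02 0;-1 0.024 0 0.027 0;-1 0.010 0 0.014 0;-1 0.005 0 0.010 0;-1 0 0 0 0;-1 0 0 0.005 0;-1 0 0 0 0",
)

```text
clock: 26.08
ee_pos: [0.393, -0.245, 0.0023]
eef_rot: [-0.003, -3.14, 0.003]
wrist_force: [-6.8, -0.3, 7.4]
width: 0.012
gripper_force: 87.0
```

Run:
```python
from h import *
s,M=show(); p=s["ee_pos"]; C=(p[0]+.096,p[1])
for n in("top","scene"): rim(cam(n),C,.06,.05)
```

```text
t 26.07 p [ 0.393  -0.245   0.0023] ydir 89.9 zax [-0.001 -0.002 -1.   ] j7 1.25 w 0.012 F [-6.8 -0.3  7.4] g 86.99020385742188
rim [ 0.483  -0.2435] r 0.0589 n 268 slope [-0.057  0.016  0.049] tab 80.0
rim [ 0.4796 -0.2423] r 0.0589 n 287 slope [-0.039  0.013  0.045] tab 166.0
```

Request:
drive_tool(
  commands="-1 0.001 0 0.003 0;-1 0 0 0.002 0;-1 0 0 0 0",
)

```text
clock: 26.55
ee_pos: [0.3919, -0.245, -0.0027]
eef_rot: [-0.003, -3.14, 0.003]
wrist_force: [-6.8, 0.3, 7.5]
width: 0.0118
gripper_force: 87.7
```

Run:
```python
from h import *
s,M=show(); p=s["ee_pos"]; C=(p[0]+.09,p[1])
for n in("top","scene"): rim(cam(n),C,.06,.048)
```

```text
t 26.55 p [ 0.3919 -0.245  -0.0027] ydir 89.9 zax [-0.002 -0.002 -1.   ] j7 1.24 w 0.0118 F [-6.8  0.3  7.5] g 87.69945859909058
rim [ 0.4819 -0.2434] r 0.0588 n 291 slope [-0.024  0.012  0.047] tab 79.0
rim [ 0.4782 -0.2422] r 0.0589 n 314 slope [-0.01   0.013  0.044] tab 171.0
```

Request:
drive_tool(
  commands="-1 0 0 -0.03 0;-1 0 0 -0.05 0;-1 0 0 -0.06 0;-1 0 0 -0.06 0;-1 0 0 0 0",
)

```text
clock: 27.28
ee_pos: [0.3958, -0.2456, 0.2011]
eef_rot: [0.003, 3.135, -0.009]
wrist_force: [-0.4, -1.2, -1.4]
width: 0.0121
gripper_force: 86.9
```

Run:
```python
from h import *
s,M=show(); p=s["ee_pos"]; C=(p[0]+.09,p[1])
for n in("top","scene"): rim(cam(n),C,.06,.048+p[2]+.0027)
go([.398,.264,.20],-50)
```

```text
t 27.27 p [ 0.3958 -0.2456  0.2011] ydir 89.9 zax [ 0.006 -0.006 -1.   ] j7 1.52 w 0.0121 F [-0.4 -1.2 -1.4] g 86.87731146812439
rim [ 0.4843 -0.2448] r 0.0601 n 248 slope [-0.096  0.009  0.247] tab 0.0
rim [ 0.4789 -0.2426] r 0.0592 n 110 slope [-0.075  0.001  0.242] tab 175.0
t 27.38 p [ 0.3925 -0.245   0.1971] ydir 89.9 zax [ 0.    -0.002 -1.   ] j7 1.52 w 0.0118 F [-0.4 -0.3 -1.6] g 86.87658905982971
shift [-0.0043  0.509  -0.004 ] rows>=8.1 turn -0.700 (-40.1 deg)
```

Request:
drive_tool(
  commands="-1 0 0.057 0 0;-1 0 0.057 0 0;-1 0 0.057 0 0;-1 0 0.057 0 0;-1 0 0.057 0 0;-1 0 0.057 0 0;-1 0 0.057 0 0;-1 0 0.057 0 0",
)

```text
clock: 28.38
ee_pos: [0.3924, 0.2124, 0.1952]
eef_rot: [-0.004, -3.14, 0.003]
wrist_force: [0.3, -0.4, -0.0]
width: 0.0121
gripper_force: 86.8
```

Request:
drive_tool(
  commands="-1 -0.004 0.053 0 0;-1 0 0 0 -0.175;-1 0 0 0 -0.175;-1 0 0 0 -0.175;-1 0 0 0 -0.175;-1 0 0 0 0;-1 0 0 0 0",
)

```text
clock: 29.25
ee_pos: [0.3969, 0.2643, 0.1958]
eef_rot: [1.07, -2.952, 0.0]
wrist_force: [0.0, -0.2, -0.5]
width: 0.0118
gripper_force: 86.8
```

Run:
```python
from h import *
s,M=show(); p=s["ee_pos"]; C=p[:2]-.089*M[:2,0]; print(C)
t=cam("top"); a=rim(t,C,.06,.245); c=cam("scene"); b=rim(c,C,.06,.245)
rim(c,(.466,.321),.0745,.062); w=cam("wrist"); print("wrist"); rim(w,C,.06,.245); rim(t,(.466,.321),.0745,.062)
go([p[0],p[1],.06])
```

```text
t 29.25 p [0.3969 0.2643 0.1958] ydir 129.8 zax [-0.001 -0.001 -1.   ] j7 1.12 w 0.0118 F [ 0.  -0.2 -0.5] g 86.82340264320374
[0.46523115 0.32126778]
rim [0.4662 0.3195] r 0.0592 n 130 slope [-0.083 -0.077  0.241] tab -133.0
rim [0.4629 0.3226] r 0.0596 n 446 slope [-0.069 -0.049  0.238] tab -147.0
rim [0.4641 0.3221] r 0.0733 n 634 slope [-0.027  0.015  0.058] tab 121.0
wrist
rim [0.4479 0.3054] r 0.0575 n 906 slope [-0.146 -0.12   0.241] tab -140.0
rim [0.4679 0.3201] r 0.0729 n 175 slope [-0.007 -0.015  0.059] tab 0.0
t 29.4 p [0.3973 0.2644 0.1964] ydir 129.9 zax [ 0.    -0.001 -1.   ] j7 1.12 w 0.0118 F [ 0.1 -0.3 -1. ] g 86.82268738746643
shift [0.0004 0.0003 0.1364] rows>=2.2
```

Request:
drive_tool(
  commands="-1 -0.001 0 0.06 0;-1 0 0 0.06 0;-1 0 0 0.045 0;-1 0 0 0.005 0;-1 0 0 0 0;-1 0 0 0.004 0;-1 0 0 0 0",
)

```text
clock: 30.28
ee_pos: [0.3991, 0.2658, 0.0244]
eef_rot: [-1.073, 2.95, -0.0]
wrist_force: [-3.0, -2.8, 5.0]
width: 0.0122
gripper_force: 87.7
```

Run:
```python
from h import *
s,M=show()
for n in("top","scene"): rim(cam(n),(.466,.321),.06,.073)
```

```text
t 30.27 p [0.3991 0.2658 0.0244] ydir 130.0 zax [ 0.002  0.001 -1.   ] j7 0.9 w 0.0122 F [-3.  -2.8  5. ] g 87.66959184154985
rim [0.4679 0.3217] r 0.0592 n 207 slope [-0.069 -0.069  0.075] tab -22.0
rim [0.465  0.3244] r 0.0596 n 655 slope [-0.041 -0.022  0.07 ] tab -168.0
```

Request:
drive_tool(
  commands="-1 0 0 0.004 0;-1 0 0 0 0;-0.75 0 0 0 0;-0.6 0 0 0 0;-0.5 0 0 0 0;-0.5 0 0 0 0;-0.5 0 0 0 0;-0.5 0 0 -0.02 0",
)

```text
clock: 31.38
ee_pos: [0.3972, 0.2646, 0.0378]
eef_rot: [1.074, -2.95, 0.0]
wrist_force: [0.4, -0.6, 0.6]
width: 0.0211
gripper_force: 0.0
```

Request:
drive_tool(
  commands="-0.5 0 0 -0.06 0;-0.5 0 0 -0.06 0;-0.5 0 0 -0.06 0;-0.5 0 0 -0.06 0;-0.5 0 0 0 0",
)

```text
clock: 32.0
ee_pos: [0.4001, 0.2675, 0.2826]
eef_rot: [-1.072, 2.945, 0.001]
wrist_force: [0.4, -0.4, -1.1]
width: 0.0212
gripper_force: 0.0
```

Run:
```python
from h import *
s,M=show()
for n in("top","scene","wrist"): c=cam(n); rim(c,(.466,.321),.06,.073); rim(c,(.466,.321),.0745,.062)
vaclid(cam("top")); vaclid(cam("scene"),)
```

```text
t 32.0 p [0.4001 0.2675 0.2826] ydir 130.0 zax [ 0.007  0.003 -1.   ] j7 1.23 w 0.0212 F [ 0.4 -0.4 -1.1] g 0.0
rim [0.4666 0.3207] r 0.0597 n 257 slope [-0.008 -0.035  0.072] tab -96.0
rim [0.4686 0.3206] r 0.0731 n 338 slope [-0.017 -0.021  0.061] tab -141.0
rim [0.4638 0.323 ] r 0.0598 n 620 slope [-0.015  0.002  0.069] tab -158.0
rim [0.466 0.322] r 0.0738 n 552 slope [-0.018 -0.005  0.059] tab 143.0
rim [0.4641 0.3186] r 0.0594 n 1884 slope [-0.028 -0.024  0.071] tab -152.0
rim [0.4663 0.3189] r 0.073 n 2294 slope [-0.026 -0.012  0.059] tab 153.0
ring [ 0.4876 -0.4097] 0.0658 tabdir -69.3
ring [ 0.4814 -0.4   ] 0.0684 tabdir -69.2
```

Run:
```python
from h import *
for n in("top","scene"):
    P=cloud(cam(n)); q=P[np.isfinite(P[...,2])&(P[...,2]>.025)&(P[...,0]>.4)&(P[...,0]<.62)&(P[...,1]<-.47)&(P[...,1]>-.66)]
    d=np.array([np.cos(np.radians(-69.4)),np.sin(np.radians(-69.4))]); r=q[:,:2]-[.4868,-.4097]; a=r@d; b=r@[-d[1],d[0]]
    k=(a>.05)&(abs(b)<.12)
    for x in np.arange(.06,.2,.01):
        m=k&(abs(a-x)<.005)
        if m.any(): print(n,x.round(2),"b",b[m].min().round(3),b[m].max().round(3),"z",q[m,2].min().round(3),q[m,2].max().round(3), " box b", b[m&(abs(b)>.011)].min().round(3) if (m&(abs(b)>.011)).any() else "")
go([.5188,-.4949,.2],20.6)
```

```text
top 0.06 b -0.03 -0.003 z 0.083 0.098  box b -0.03
top 0.07 b -0.015 0.007 z 0.08 0.096  box b -0.015
top 0.08 b -0.007 0.007 z 0.081 0.096  box b 
top 0.09 b -0.006 0.007 z 0.083 0.097  box b 
top 0.1 b -0.007 0.009 z 0.082 0.097  box b 
top 0.11 b -0.003 0.002 z 0.085 0.089  box b 
top 0.13 b -0.011 -0.008 z 0.033 0.071  box b -0.011
top 0.14 b -0.017 0.019 z 0.025 0.103  box b -0.017
top 0.15 b -0.021 0.039 z 0.027 0.114  box b -0.021
top 0.16 b -0.027 0.045 z 0.026 0.113  box b -0.027
top 0.17 b -0.029 0.041 z 0.044 0.111  box b -0.029
top 0.18 b -0.034 0.037 z 0.051 0.114  box b -0.034
top 0.19 b -0.041 0.033 z 0.028 0.118  box b -0.041
top 0.2 b -0.043 0.027 z 0.036 0.121  box b -0.043
scene 0.06 b -0.028 -0.014 z 0.087 0.087  box b -0.028
scene 0.07 b -0.007 0.006 z 0.083 0.092  box b 
scene 0.08 b -0.007 0.007 z 0.084 0.09  box b 
scene 0.09 b -0.009 0.006 z 0.084 0.09  box b 
scene 0.1 b -0.008 0.008 z 0.085 0.089  box b 
scene 0.11 b -0.003 -0.003 z 0.083 0.083  box b 
scene 0.12 b -0.014 -0.014 z 0.041 0.041  box b -0.014
scene 0.13 b -0.021 0.003 z 0.035 0.094  box b -0.021
scene 0.14 b -0.025 0.034 z 0.027 0.097  box b -0.025
scene 0.15 b -0.028 0.043 z 0.026 0.111  box b -0.028
scene 0.16 b -0.031 0.044 z 0.025 0.107  box b -0.031
scene 0.17 b -0.037 0.041 z 0.026 0.107  box b -0.037
scene 0.18 b -0.043 0.03 z 0.027 0.109  box b -0.043
scene 0.19 b -0.045 0.026 z 0.026 0.116  box b -0.045
scene 0.2 b -0.05 -0.003 z 0.026 0.114  box b -0.05
t 32.35 p [0.3975 0.2647 0.2773] ydir 130.0 zax [-0.002 -0.001 -1.   ] j7 1.22 w 0.0213 F [-0.5  0.1  0.9] g 0.0
shift [ 0.3956 -0.6597  0.0777] rows>=12.4 turn -1.232 (-70.6 deg)
```

Request:
drive_tool(
  commands="-0.3 0.031 -0.0514 0 0;-0.3 0.031 -0.0514 0 0;-0.3 0.031 -0.0514 0 0;-0.3 0.031 -0.0514 0 0;-0.3 0.031 -0.0514 0 0;-0.3 0.031 -0.0514 0 0;-0.3 0.031 -0.0514 0 0;-0.3 0.031 -0.0514 0 0",
)

```text
clock: 33.35
ee_pos: [0.4723, -0.211, 0.2777]
eef_rot: [1.075, -2.951, -0.001]
wrist_force: [0.5, 0.7, 0.4]
width: 0.0297
gripper_force: 0.0
```

Request:
drive_tool(
  commands="-0.3 0.031 -0.0514 0 0;-0.3 0.031 -0.0514 0 0;-0.3 0.031 -0.0514 0 0;-0.3 0.031 -0.0514 0 0;-0.3 0.024 -0.043 0 0;-0.3 0 0 0 0.18;-0.3 0 0 0 0.18;-0.3 0 0 0 0.18",
)

```text
clock: 34.35
ee_pos: [0.5191, -0.4942, 0.2765]
eef_rot: [0.24, -3.131, -0.004]
wrist_force: [-0.5, 0.8, -0.4]
width: 0.0303
gripper_force: 0.0
```

Run:
```python
from h import *
go([.5188,-.4949,.2],20.6)
```

```text
t 34.35 p [ 0.5191 -0.4942  0.2765] ydir 98.8 zax [-0.001  0.002 -1.   ] j7 2.05 w 0.0303 F [-0.5  0.8 -0.4] g 0.0
shift [ 0.0003 -0.0009  0.0765] rows>=1.2 turn 1.364 (78.2 deg)
```

Request:
drive_tool(
  commands="-0.3 0 0 0.009 0.1705;-0.3 0 0 0.009 0.1705;-0.3 0 0 0.009 0.1705;-0.3 0 0 0.009 0.1705;-0.3 0 0 0.009 0.1705;-0.3 0 0 0.009 0.1705;-0.3 0 0 0.009 0.1705;-0.3 0 0 0.009 0.1705",
)

```text
clock: 35.35
ee_pos: [0.5188, -0.494, 0.2045]
eef_rot: [-1.786, -2.581, -0.001]
wrist_force: [0.1, 0.4, -0.9]
width: 0.0297
gripper_force: 0.0
```

Run:
```python
from h import *
go([.519,-.4955,.042],20.6); w=cam("wrist"); vaclid(w,.088,(.487,-.41))
P=cloud(w); d=np.array([np.cos(np.radians(-69.4)),np.sin(np.radians(-69.4))]); r=P[...,:2]-[.4868,-.4097]; a=r@d; b=r@[-d[1],d[0]]
k=(a>.078)&(a<.112)&(abs(b)<.015)&(P[...,2]>.078)&(P[...,2]<.1); print(k.sum(),b[k].min(),b[k].max(),a[k].max(),np.median(P[k][:,2]))
```

```text
t 35.35 p [ 0.5188 -0.494   0.2045] ydir 20.6 zax [-0.002  0.002 -1.   ] j7 0.77 w 0.0297 F [ 0.1  0.4 -0.9] g 0.0
shift [-1.800e-03 -1.000e-04  1.625e-01] rows>=2.6 turn 0.001 (0.0 deg)
ring [ 0.4857 -0.4099] 0.0664 tabdir -69.3
649 -0.009307044558597516 0.007408427592361068 0.10755860801471684 0.08897689044893298
```

Request:
drive_tool(
  commands="-0.3 -0.002 0 0.06 0;-0.3 0 0 0.06 0;-0.3 0 0 0.03 0;-0.3 0 0 0.014 0;-1 0 0 0 0;-1 0 0 0 0;-1 0 0 0 0;-1 0 0 0 0",
)

```text
clock: 36.4
ee_pos: [0.5202, -0.4972, 0.0438]
eef_rot: [1.78, 2.586, -0.001]
wrist_force: [0.1, 0.4, -0.2]
width: 0.0124
gripper_force: 58.5
```

Request:
drive_tool(
  commands="-1 0 0 -0.005 0;-1 0 0 -0.01 0;-1 0 0 -0.015 0;-1 0 0 -0.015 0;-1 0 0 0 0",
)

```text
clock: 37.02
ee_pos: [0.5211, -0.4975, 0.0901]
eef_rot: [1.779, 2.584, -0.001]
wrist_force: [0.8, -0.5, -1.9]
width: 0.0125
gripper_force: 58.5
```

```bash
cat >> h.py <<'E'
def lidprof(n="scene",R_=.2,lo=-.2,hi=.06,ax="h"):
    s,M=show(); P=cloud(cam(n)); p=s["ee_pos"]; u=M[:2,0]; y=M[:2,1]
    h=(P[...,:2]-p[:2])@u; w=(P[...,:2]-p[:2])@y; zz=P[...,2]-p[2]
    k=np.isfinite(P[...,2])&(abs(w)<.075)&(abs(h)<R_)&(zz>lo)&(zz<hi)&(P[...,2]>.03)
    h,w,zz=h[k],w[k],zz[k]
    for a in np.arange(-R_,R_,.02):
        r=abs(h-a)<.01
        if r.any(): print(a.round(3),r.sum(),"dz",zz[r].min().round(3),zz[r].max().round(3),"w",w[r].min().round(3),w[r].max().round(3))
E
python3 - <<'E'
from h import *
lidprof(); vaclid(cam("top"))
E
```

```text
t 37.02 p [ 0.5211 -0.4975  0.0901] ydir 20.9 zax [ 0.003 -0.003 -1.   ] j7 0.73 w 0.0125 F [ 0.8 -0.5 -1.9] g 58.4511798620224
-0.16 1 dz -0.033 -0.033 w -0.052 -0.052
-0.14 63 dz -0.059 0.01 w -0.062 -0.032
-0.12 94 dz -0.059 0.023 w -0.059 -0.007
-0.1 99 dz -0.059 0.024 w -0.05 -0.007
-0.08 87 dz -0.057 0.015 w -0.041 0.008
-0.06 56 dz -0.037 0.019 w -0.034 0.041
-0.04 5 dz -0.013 -0.003 w -0.021 -0.008
-0.02 3 dz 0.044 0.047 w -0.002 0.004
-0.0 45 dz 0.034 0.059 w -0.021 0.019
0.02 62 dz 0.032 0.06 w -0.021 0.018
0.04 54 dz -0.055 0.049 w -0.048 0.045
0.06 198 dz -0.06 0.059 w -0.057 0.062
0.08 167 dz -0.06 0.06 w -0.066 0.064
0.1 187 dz -0.053 0.06 w -0.067 0.067
0.12 252 dz -0.059 0.06 w -0.066 0.065
0.14 438 dz -0.06 0.06 w -0.059 0.056
0.16 352 dz -0.06 0.054 w -0.043 0.041
ring [ 0.4892 -0.4169] 0.0691 tabdir -67.1
```

Run:
```python
from h import *
P=cloud(cam("top")); q=P[np.isfinite(P[...,2])&(P[...,2]>.04)&(P[...,0]>.57)&(P[...,0]<.75)&(P[...,1]<-.19)&(P[...,1]>-.42)]
print(q.min(0),q.max(0))
for z in (.05,.08,.11,.14,.17): r=q[abs(q[:,2]-z)<.015]; print(z,len(r), r.min(0).round(3) if len(r) else "",r.max(0).round(3) if len(r) else "")
go([.5567,-.3236,.18],6.5)
```

```text
[ 0.6201058  -0.36535575  0.0403948 ] [ 0.71588609 -0.23325382  0.18015605]
0.05 90 [ 0.625 -0.307  0.04 ] [ 0.69  -0.24   0.064]
0.08 21 [ 0.629 -0.365  0.066] [ 0.707 -0.254  0.091]
0.11 7 [ 0.626 -0.365  0.103] [ 0.708 -0.255  0.122]
0.14 773 [ 0.62  -0.36   0.127] [ 0.716 -0.233  0.155]
0.17 263 [ 0.622 -0.321  0.155] [ 0.713 -0.24   0.18 ]
t 37.17 p [ 0.5193 -0.4965  0.0872] ydir 20.9 zax [-0.001  0.    -1.   ] j7 0.73 w 0.0121 F [-1.4 -0.2 -1.1] g 58.44479978084564
shift [ 0.1482  0.0966 -0.0928] rows>=3.2 turn 0.252 (14.4 deg)
```

Request:
drive_tool(
  commands="-1 0 0 -0.05 0;-1 0 0 -0.045 0;-1 0.04 0.026 0 0;-1 0.04 0.026 0 0;-1 0.04 0.026 0 0;-1 0.028 0.019 0 0.125;-1 0 0 0 0.127;-1 0 0 0 0",
)

```text
clock: 38.17
ee_pos: [0.5572, -0.3233, 0.182]
eef_rot: [-2.089, -2.345, 0.001]
wrist_force: [-0.0, -0.0, -1.1]
width: 0.0121
gripper_force: 58.7
```

Run:
```python
from h import *
lidprof("top",lo=0,hi=.09); lidprof("scene",lo=0,hi=.09); go([.5567,-.3236,.18],6.5)
```

```text
t 38.17 p [ 0.5572 -0.3233  0.182 ] ydir 6.6 zax [-0.001 -0.    -1.   ] j7 0.29 w 0.0121 F [-0.  -0.  -1.1] g 58.710967898368835
-0.0 11 dz 0.051 0.09 w -0.033 -0.016
0.02 50 dz 0.041 0.089 w -0.037 0.039
0.04 207 dz 0.039 0.06 w -0.043 0.048
0.06 321 dz 0.041 0.074 w -0.059 0.062
0.08 385 dz 0.041 0.077 w -0.063 0.067
0.1 416 dz 0.04 0.089 w -0.064 0.069
0.12 385 dz 0.039 0.074 w -0.062 0.065
0.14 312 dz 0.04 0.069 w -0.053 0.056
0.16 93 dz 0.04 0.054 w -0.033 0.037
t 38.23 p [ 0.557  -0.3241  0.182 ] ydir 6.6 zax [-0.001 -0.    -1.   ] j7 0.29 w 0.0122 F [-1.   0.1 -1.3] g 58.71074974536896
-0.02 5 dz 0.057 0.086 w -0.018 0.011
-0.0 156 dz 0.03 0.089 w -0.042 0.043
0.02 200 dz 0.031 0.09 w -0.043 0.043
0.04 51 dz 0.043 0.049 w -0.046 0.039
0.06 86 dz 0.041 0.066 w -0.06 0.054
0.08 134 dz 0.038 0.069 w -0.066 0.063
0.1 319 dz 0.037 0.085 w -0.07 0.065
0.12 322 dz 0.034 0.067 w -0.068 0.061
0.14 304 dz 0.033 0.063 w -0.06 0.047
0.16 112 dz 0.035 0.051 w -0.04 0.034
t 38.27 p [ 0.5569 -0.3244  0.182 ] ydir 6.6 zax [-0.001 -0.    -1.   ] j7 0.29 w 0.0121 F [-0.2 -1.2 -1.8] g 58.71058523654938
shift [ 0.0008 -0.0001  0.002 ] rows>=0.0 turn 0.001 (0.1 deg)
```

Request:
drive_tool(
  commands="-1 0 0 0.05 0;-1 0 0 0.05 0;-1 0 0 0.045 0;-1 0 0 0 0;-1 0.008 0 0 0;-1 0.004 0 0 0;-1 0 0 0 0",
)

```text
clock: 39.15
ee_pos: [0.5574, -0.3116, 0.0395]
eef_rot: [2.089, 2.342, 0.001]
wrist_force: [-0.3, -0.6, -1.2]
width: 0.0121
gripper_force: 58.7
```

Request:
drive_tool(
  commands="-1 0.006 0 0 0;-1 0.004 0 0 0;-1 0.004 0 0 0;-1 0 0 0 0",
)

```text
clock: 39.65
ee_pos: [0.5539, -0.3057, 0.0386]
eef_rot: [2.094, 2.333, -0.01]
wrist_force: [-0.6, -12.3, -1.6]
width: 0.0125
gripper_force: 58.9
```

Run:
```python
from h import *
lidprof("top",lo=.02,hi=.09)
```

```text
t 39.65 p [ 0.5539 -0.3057  0.0386] ydir 6.2 zax [ 0.001 -0.009 -1.   ] j7 0.15 w 0.0125 F [ -0.6 -12.3  -1.6] g 58.90121340751648
-0.16 17 dz 0.03 0.045 w -0.075 -0.052
-0.14 39 dz 0.022 0.047 w -0.074 -0.04
-0.0 3 dz 0.086 0.086 w -0.032 -0.026
0.02 32 dz 0.039 0.09 w -0.037 0.074
0.04 164 dz 0.038 0.061 w -0.043 0.048
0.06 267 dz 0.035 0.07 w -0.058 0.062
0.08 312 dz 0.04 0.078 w -0.062 0.066
0.1 335 dz 0.038 0.09 w -0.064 0.068
0.12 323 dz 0.038 0.077 w -0.062 0.067
0.14 254 dz 0.036 0.066 w -0.052 0.057
0.16 90 dz 0.034 0.056 w -0.041 0.043
```

Request:
drive_tool(
  commands="-1 0.004 0 0 0;-1 0.004 0 -0.005 0;-1 0.001 0 -0.01 0;-1 0.001 0 -0.01 0;-1 0.002 0 -0.01 0;-1 0 0 0 0",
)

```text
clock: 40.45
ee_pos: [0.5535, -0.2957, 0.0751]
eef_rot: [2.092, 2.33, -0.011]
wrist_force: [0.9, -16.0, 1.4]
width: 0.0124
gripper_force: 63.8
```

Run:
```python
from h import *
lidprof("top",lo=-.03,hi=.09)
```

```text
t 40.45 p [ 0.5535 -0.2957  0.0751] ydir 6.2 zax [ 0.003 -0.012 -1.   ] j7 0.16 w 0.0124 F [  0.9 -16.    1.4] g 63.77153992652893
-0.16 76 dz -0.03 0.017 w -0.075 -0.04
-0.14 4 dz -0.016 0.012 w -0.053 -0.038
-0.0 14 dz -0.028 0.088 w -0.029 0.075
0.02 64 dz 0.035 0.089 w -0.035 0.075
0.04 227 dz 0.03 0.052 w -0.052 0.055
0.06 304 dz 0.022 0.058 w -0.061 0.062
0.08 342 dz 0.017 0.061 w -0.065 0.069
0.1 352 dz 0.012 0.068 w -0.064 0.067
0.12 308 dz 0.004 0.044 w -0.059 0.063
0.14 205 dz -0.025 0.031 w -0.046 0.048
0.16 6 dz 0.0 0.01 w -0.01 0.01
```

Request:
drive_tool(
  commands="-1 0.006 0 -0.018 0;-1 0.009 0 -0.02 0;-1 0.012 0 -0.016 0;-1 0.012 0 -0.015 0;-1 0 0 0 0",
)

```text
clock: 41.12
ee_pos: [0.5499, -0.2449, 0.1429]
eef_rot: [2.088, 2.346, 0.002]
wrist_force: [-0.1, 0.0, -1.2]
width: 0.0123
gripper_force: 61.6
```

Request:
drive_tool(
  commands="-1 0.015 0 -0.013 0;-1 0.016 0 -0.011 0;-1 0 0 0 0",
)

```text
clock: 41.5
ee_pos: [0.5463, -0.2138, 0.1668]
eef_rot: [2.087, 2.346, 0.002]
wrist_force: [0.2, 0.0, -1.6]
width: 0.012
gripper_force: 61.6
```

Run:
```python
from h import *
lidprof("scene",lo=-.13,hi=.09); lidprof("top",lo=-.13,hi=.09)
```

```text
t 41.5 p [ 0.5463 -0.2138  0.1668] ydir 6.7 zax [ 0.002  0.    -1.   ] j7 0.12 w 0.012 F [ 0.2  0.  -1.6] g 61.646763710305095
-0.2 40 dz -0.129 -0.085 w -0.038 -0.021
-0.18 59 dz -0.13 -0.085 w -0.075 -0.02
-0.16 20 dz -0.122 -0.083 w -0.066 -0.024
-0.14 39 dz -0.13 -0.084 w -0.064 -0.033
-0.12 43 dz -0.128 -0.081 w -0.074 -0.051
-0.08 5 dz -0.05 -0.019 w 0.066 0.074
-0.06 31 dz -0.042 -0.015 w 0.065 0.074
-0.04 1 dz -0.022 -0.022 w 0.074 0.074
-0.02 11 dz 0.048 0.086 w -0.045 0.042
-0.0 205 dz 0.03 0.09 w -0.044 0.043
0.02 271 dz 0.021 0.09 w -0.045 0.044
0.04 196 dz 0.009 0.038 w -0.06 0.059
0.06 371 dz -0.13 0.037 w -0.068 0.063
0.08 359 dz -0.016 0.035 w -0.069 0.065
0.1 491 dz -0.026 0.037 w -0.067 0.06
0.12 429 dz -0.127 0.006 w -0.052 0.045
0.14 5 dz -0.034 -0.029 w -0.008 0.005
0.18 70 dz -0.129 -0.073 w -0.048 0.04
t 41.55 p [ 0.5458 -0.2154  0.1661] ydir 6.6 zax [ 0.001 -0.001 -1.   ] j7 0.12 w 0.0119 F [ 0.3 -0.1 -1.1] g 61.63708948530257
-0.2 38 dz -0.13 -0.081 w -0.075 -0.019
-0.18 78 dz -0.13 -0.08 w -0.074 -0.019
-0.16 37 dz -0.129 -0.081 w -0.075 -0.022
0.02 118 dz 0.022 0.042 w -0.041 0.046
0.04 317 dz 0.013 0.042 w -0.059 0.061
0.06 379 dz -0.003 0.042 w -0.063 0.067
0.08 374 dz -0.013 0.04 w -0.065 0.068
0.1 343 dz -0.024 0.044 w -0.06 0.063
0.12 218 dz -0.121 0.008 w -0.049 0.047
0.18 18 dz -0.123 -0.069 w -0.042 0.043
```

Request:
drive_tool(
  commands="-1 -0.045 0 0 0;-1 -0.045 0 0 0;-1 0 0 0.045 0;-1 0 0 0.045 0;-1 0.008 0 0 0;-1 0.006 0 0 0;-1 0.006 0 0 0;-1 0 0 0 0",
)

```text
clock: 42.6
ee_pos: [0.5545, -0.2855, 0.0774]
eef_rot: [2.089, 2.343, 0.001]
wrist_force: [-0.3, 0.6, -0.9]
width: 0.0123
gripper_force: 61.6
```

Run:
```python
from h import *
lidprof("top",lo=-.07,hi=.06)
```

```text
t 42.6 p [ 0.5545 -0.2855  0.0774] ydir 6.6 zax [ 0.002 -0.001 -1.   ] j7 0.16 w 0.0123 F [-0.3  0.6 -0.9] g 61.56168557703495
-0.18 8 dz -0.003 0.006 w -0.073 -0.062
-0.16 98 dz -0.046 0.01 w -0.075 -0.037
-0.02 1 dz -0.045 -0.045 w 0.069 0.069
-0.0 15 dz -0.047 0.053 w 0.07 0.075
0.02 135 dz -0.044 0.043 w -0.043 0.074
0.04 274 dz 0.012 0.042 w -0.058 0.061
0.06 339 dz 0.001 0.045 w -0.064 0.067
0.08 340 dz -0.016 0.044 w -0.063 0.069
0.1 322 dz -0.028 0.048 w -0.061 0.063
0.12 195 dz -0.036 0.018 w -0.047 0.049
0.14 10 dz -0.039 0.018 w -0.044 0.041
0.16 1 dz -0.047 -0.047 w 0.039 0.039
0.18 3 dz 0.01 0.015 w -0.041 0.041
```

Request:
drive_tool(
  commands="-1 0.008 0 0 0;-1 0.008 0 -0.004 0;-1 0.010 0 -0.010 0;-1 0.010 0 -0.010 0;-1 0.010 0 -0.008 0;-1 0 0 0 0",
)

```text
clock: 43.4
ee_pos: [0.5492, -0.2453, 0.11]
eef_rot: [2.089, 2.336, -0.006]
wrist_force: [0.8, -9.0, 2.1]
width: 0.0123
gripper_force: 71.1
```

Run:
```python
from h import *
lidprof("top",lo=-.1,hi=.06)
```

```text
t 43.4 p [ 0.5492 -0.2453  0.11  ] ydir 6.4 zax [ 0.004 -0.008 -1.   ] j7 0.11 w 0.0123 F [ 0.8 -9.   2.1] g 71.1284605320543
-0.2 53 dz -0.08 -0.025 w -0.062 -0.03
-0.18 68 dz -0.079 -0.022 w -0.074 -0.022
-0.16 80 dz -0.08 -0.023 w -0.074 -0.018
-0.14 6 dz -0.063 -0.026 w -0.073 -0.021
-0.0 2 dz 0.024 0.029 w -0.023 -0.021
0.02 201 dz 0.002 0.035 w -0.056 0.059
0.04 351 dz -0.02 0.035 w -0.065 0.065
0.06 364 dz -0.04 0.023 w -0.064 0.068
0.08 290 dz -0.069 0.016 w -0.059 0.059
0.1 67 dz -0.069 -0.008 w -0.043 0.041
0.14 3 dz -0.021 -0.018 w -0.041 0.041
0.16 14 dz -0.067 -0.012 w -0.043 0.042
0.18 1 dz -0.08 -0.08 w -0.04 -0.04
```

Request:
drive_tool(
  commands="-1 0.012 0 -0.010 0;-1 0.012 0 -0.009 0;-1 0.012 0 -0.006 0;-1 0.013 0 -0.005 0;-1 0.008 0 -0.002 0;-1 0 0 0 0",
)

```text
clock: 44.2
ee_pos: [0.5421, -0.1828, 0.1399]
eef_rot: [2.09, 2.344, 0.001]
wrist_force: [2.0, -4.1, 1.6]
width: 0.0115
gripper_force: 58.2
```

Run:
```python
from h import *
lidprof("top",lo=-.13,hi=.06);lidprof("scene",lo=-.13,hi=.06)
```

```text
t 44.2 p [ 0.5421 -0.1828  0.1399] ydir 6.6 zax [ 0.001 -0.    -1.   ] j7 0.05 w 0.0115 F [ 2.  -4.1  1.6] g 58.184097544290125
-0.2 27 dz -0.109 -0.054 w -0.075 -0.022
-0.18 34 dz -0.11 -0.053 w -0.06 -0.027
-0.16 25 dz -0.075 -0.052 w -0.072 -0.043
-0.14 7 dz 0.003 0.018 w 0.07 0.074
-0.12 6 dz 0.009 0.014 w 0.069 0.075
-0.0 2 dz -0.02 -0.015 w -0.063 -0.063
0.02 178 dz -0.104 0.016 w -0.063 0.042
0.04 95 dz -0.109 -0.014 w -0.041 0.029
0.06 1 dz -0.108 -0.108 w 0.037 0.037
0.08 11 dz -0.108 -0.045 w -0.043 0.042
0.1 8 dz -0.11 -0.043 w -0.043 0.042
0.14 8 dz -0.11 -0.045 w -0.042 0.042
0.16 13 dz -0.107 -0.043 w -0.042 0.043
t 44.25 p [ 0.5422 -0.1833  0.1397] ydir 6.5 zax [ 0.001 -0.    -1.   ] j7 0.05 w 0.0115 F [ 1.3 -4.1  2.3] g 58.191942446046596
-0.2 15 dz -0.098 -0.06 w -0.075 -0.023
-0.18 18 dz -0.109 -0.057 w -0.052 -0.027
-0.16 81 dz -0.108 -0.056 w -0.075 -0.042
-0.14 1 dz -0.06 -0.06 w -0.073 -0.073
-0.02 1 dz 0.016 0.016 w 0.035 0.035
-0.0 494 dz -0.057 0.059 w -0.069 0.066
0.02 853 dz -0.108 0.06 w -0.07 0.06
0.04 283 dz -0.106 -0.016 w -0.048 0.037
0.08 21 dz -0.104 -0.052 w -0.046 0.039
0.1 55 dz -0.109 -0.047 w -0.049 0.038
0.14 4 dz -0.076 -0.05 w -0.045 0.037
0.16 72 dz -0.109 -0.046 w -0.048 0.039
```

Request:
drive_tool(
  commands="-1 0.014 0 0 0;-1 0.014 0 0 0;-1 0.014 0 0 0;-1 0.014 0 0 0;-1 0.014 0 0 0;-1 0 0 0 0",
)

```text
clock: 45.05
ee_pos: [0.5334, -0.1121, 0.1395]
eef_rot: [-2.089, -2.346, -0.0]
wrist_force: [0.6, -1.0, -0.4]
width: -0.0003
gripper_force: 0.0
```

Run:
```python
from h import *
lidprof("scene",lo=-.13,hi=.06); lidprof("top",lo=-.13,hi=.04)
```

```text
t 45.05 p [ 0.5334 -0.1121  0.1395] ydir 6.6 zax [-0.     0.001 -1.   ] j7 -0.06 w -0.0003 F [ 0.6 -1.  -0.4] g 0.0
-0.2 42 dz -0.109 0.01 w 0.062 0.075
-0.18 91 dz -0.109 0.012 w 0.062 0.074
-0.16 17 dz -0.109 0.006 w 0.066 0.075
-0.08 14 dz -0.086 -0.055 w 0.057 0.071
-0.06 151 dz -0.109 -0.007 w -0.06 0.059
-0.04 608 dz -0.109 -0.008 w -0.06 0.042
-0.02 25 dz -0.088 -0.07 w -0.003 0.024
-0.0 55 dz 0.029 0.059 w -0.017 0.012
0.02 115 dz -0.109 0.06 w -0.047 0.039
0.08 76 dz -0.108 -0.047 w -0.047 0.041
0.14 75 dz -0.109 -0.048 w -0.048 0.04
t 45.1 p [ 0.5336 -0.1134  0.1395] ydir 6.6 zax [-0. -0. -1.] j7 -0.06 w -0.0003 F [ 1.3 -0.3  0.2] g 0.0
-0.2 15 dz -0.105 0.015 w 0.068 0.075
-0.18 39 dz -0.107 0.019 w 0.066 0.075
-0.16 11 dz -0.109 0.015 w 0.071 0.075
0.06 2 dz -0.108 -0.106 w -0.041 0.037
0.08 19 dz -0.107 -0.04 w -0.042 0.044
0.14 18 dz -0.109 -0.044 w -0.042 0.043
0.16 1 dz -0.107 -0.107 w 0.041 0.041
```

Request:
drive_tool(
  commands="-0.3 0 0 -0.05 0;-0.3 0 0 -0.05 0;-0.3 0 0 -0.05 0;-0.3 0 0 -0.03 0;-0.3 -0.03 0 0 0;-0.3 0 0 0 0",
)

```text
clock: 45.9
ee_pos: [0.5369, -0.1479, 0.3195]
eef_rot: [2.099, 2.336, -0.002]
wrist_force: [-0.2, -0.3, -0.5]
width: 0.0298
gripper_force: 0.0
```

```bash
cat >> h.py <<'E'
def around(n,o,u,H=(-.2,.2),W=.1,z0=.01,z1=.2,step=.02):
    """heights/widths along heading u (deg) from world point o"""
    c=cam(n); P=cloud(c); a=np.radians(u); d=np.array([np.cos(a),np.sin(a)]); y=np.array([d[1],-d[0]])
    h=(P[...,:2]-o)@d; w=(P[...,:2]-o)@y; z=P[...,2]
    k=np.isfinite(z)&(abs(w)<W)&(z>z0)&(z<z1)&(h>H[0])&(h<H[1])
    for zz in np.arange(z0+.01,z1,step):
        r=k&(abs(z-zz)<step/2)
        if r.any(): print(n,"z%.3f"%zz,r.sum(),"h",h[r].min().round(3),h[r].max().round(3),np.median(h[r]).round(3),"w",w[r].min().round(3),w[r].max().round(3))
E
python3 - <<'E'
from h import *
show()
for n in("top","scene","wrist"): around(n,(.5375,-.1546),96.5,(-.16,.04))
w=cam("wrist"); t=cam("top"); s=cam("scene"); 
u,v=proj(s,[[.54,-.17,.05]])[0].astype(int); a=s["image"][v-60:v+60,u-80:u+80,::-1]
u,v=proj(t,[[.54,-.17,.05]])[0].astype(int); b=t["image"][v-60:v+60,u-80:u+80,::-1]
f=lambda i:cv2.resize(i,(390,292),interpolation=2)
cv2.imwrite("pics/last.png",np.hstack([f(a),f(b)]))
E
```

```text
t 45.9 p [ 0.5369 -0.1479  0.3195] ydir 6.1 zax [ 0.    -0.001 -1.   ] j7 0.12 w 0.0298 F [-0.2 -0.3 -0.5] g 0.0
top z0.020 24 h 0.02 0.04 0.031 w -0.041 0.044
top z0.040 1 h 0.026 0.026 0.026 w 0.04 0.04
top z0.140 14 h -0.159 -0.15 -0.156 w 0.072 0.1
top z0.160 22 h -0.16 -0.152 -0.155 w 0.071 0.099
scene z0.020 175 h -0.16 0.039 -0.004 w -0.047 0.082
scene z0.040 177 h -0.16 0.012 -0.108 w -0.054 0.099
scene z0.060 296 h -0.159 0.021 -0.005 w -0.058 0.099
scene z0.080 271 h -0.158 0.011 -0.003 w -0.058 0.1
scene z0.100 332 h -0.158 0.009 -0.005 w -0.052 0.1
scene z0.120 239 h -0.158 0.0 -0.014 w -0.038 0.1
scene z0.140 217 h -0.16 -0.004 -0.117 w 0.001 0.099
scene z0.160 90 h -0.16 -0.007 -0.127 w 0.045 0.1
wrist z0.020 798 h -0.151 0.04 -0.004 w -0.043 0.1
wrist z0.040 354 h -0.151 -0.001 -0.115 w -0.05 0.1
wrist z0.060 728 h -0.149 0.018 -0.001 w -0.05 0.1
wrist z0.080 539 h -0.139 0.005 -0.006 w -0.054 0.1
wrist z0.100 1254 h -0.128 0.004 -0.005 w -0.05 0.1
wrist z0.120 881 h -0.121 -0.003 -0.01 w -0.036 0.1
wrist z0.140 547 h -0.131 -0.009 -0.102 w -0.002 0.1
wrist z0.160 599 h -0.151 -0.011 -0.121 w 0.044 0.1
```

View pics/last.png

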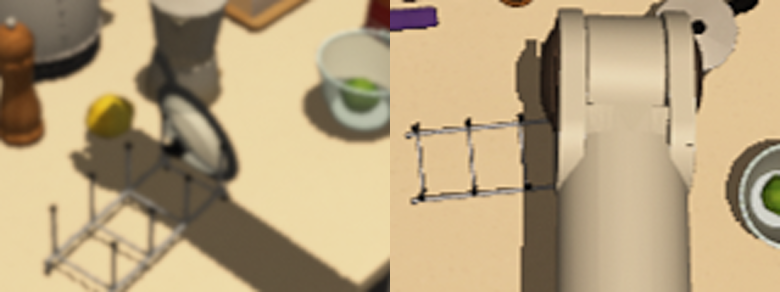

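Run:
```python
from h import *
show()
for n in("scene","wrist"): around(n,(.5375,-.1546),96.5,(-.06,.03),.12,0.0,.22,.012)
```

```text
t 46.2 p [ 0.537  -0.143   0.3193] ydir 6.5 zax [-0.  0. -1.] j7 0.12 w 0.0299 F [ 0.3  0.4 -0.9] g 0.0
scene z0.010 38 h -0.06 0.027 -0.013 w -0.061 0.118
scene z0.022 128 h -0.049 0.029 -0.001 w -0.047 0.119
scene z0.034 102 h -0.047 0.006 -0.013 w -0.054 0.12
scene z0.046 95 h -0.032 0.014 -0.006 w -0.057 0.12
scene z0.058 107 h -0.038 0.021 0.002 w -0.058 0.072
scene z0.070 118 h -0.036 0.019 0.001 w -0.059 0.071
scene z0.082 121 h -0.031 0.009 0.001 w -0.058 0.07
scene z0.094 142 h -0.027 0.009 -0.0 w -0.053 0.065
scene z0.106 136 h -0.024 0.008 -0.004 w -0.043 0.057
scene z0.118 78 h -0.025 0.0 -0.007 w -0.036 0.053
scene z0.130 60 h -0.021 0.003 -0.011 w -0.023 0.045
scene z0.142 20 h -0.018 -0.011 -0.013 w 0.037 0.057
scene z0.154 21 h -0.018 -0.007 -0.012 w 0.042 0.06
scene z0.166 4 h -0.016 -0.008 -0.013 w 0.05 0.055
wrist z0.010 10 h -0.016 -0.012 -0.014 w -0.037 0.037
wrist z0.022 445 h -0.054 0.03 0.001 w -0.043 0.119
wrist z0.034 288 h -0.053 0.001 -0.02 w -0.042 0.12
wrist z0.046 211 h -0.041 0.011 -0.021 w -0.042 0.12
wrist z0.058 228 h -0.039 0.017 0.006 w -0.049 0.068
wrist z0.070 250 h -0.036 0.018 0.003 w -0.055 0.071
wrist z0.082 232 h -0.036 0.006 -0.002 w -0.054 0.072
wrist z0.094 600 h -0.032 0.004 -0.003 w -0.051 0.07
wrist z0.106 704 h -0.029 0.002 -0.006 w -0.044 0.065
wrist z0.118 285 h -0.021 -0.003 -0.008 w -0.035 0.052
wrist z0.130 449 h -0.022 -0.005 -0.012 w -0.018 0.045
wrist z0.142 75 h -0.021 -0.013 -0.016 w 0.037 0.052
wrist z0.154 87 h -0.02 -0.011 -0.014 w 0.044 0.063
wrist z0.166 95 h -0.02 -0.011 -0.015 w 0.048 0.06
```

Request:
drive_tool(
  commands="-1 -0.013 0.048 0 0;-1 -0.013 0.048 0 0;-1 0 0 0.05 0;-1 0 0 0.05 0;-1 0 0 0.05 0;-1 0 0 0.05 0;-1 0 0 0.011 0;-1 0 0 0 0",
)

```text
clock: 47.3
ee_pos: [0.6357, -0.1585, 0.1089]
eef_rot: [-2.092, -2.343, -0.001]
wrist_force: [1.2, 0.9, 1.1]
width: -0.0003
gripper_force: 0.0
```

Request:
drive_tool(
  commands="-1 0 -0.015 0 0;-1 0 -0.015 0 0;-1 0 -0.01 0 0;-1 0 -0.01 0 0;-1 0 0 0 0",
)

```text
clock: 47.92
ee_pos: [0.5947, -0.1651, 0.1162]
eef_rot: [2.081, 2.331, 0.016]
wrist_force: [8.2, 1.4, 14.0]
width: -0.0002
gripper_force: 6.9
```

Run:
```python
from h import *
show()
for n in("scene",): around(n,(.5375,-.1546),96.5,(-.06,.03),.12,0.0,.22,.012)
```

```text
t 47.92 p [ 0.5947 -0.1651  0.1162] ydir 6.5 zax [ 0.019 -0.003 -1.   ] j7 -0.04 w -0.0002 F [ 8.2  1.4 14. ] g 6.930826706229709
scene z0.010 33 h -0.036 0.025 -0.01 w -0.046 0.117
scene z0.022 133 h -0.053 0.028 -0.001 w -0.052 0.119
scene z0.034 97 h -0.044 0.006 -0.011 w -0.058 0.119
scene z0.046 91 h -0.044 0.007 -0.01 w -0.063 0.119
scene z0.058 126 h -0.04 0.016 -0.0 w -0.065 0.067
scene z0.070 121 h -0.038 0.019 -0.001 w -0.063 0.065
scene z0.082 117 h -0.035 0.006 -0.002 w -0.063 0.063
scene z0.094 157 h -0.033 0.007 -0.004 w -0.059 0.059
scene z0.106 143 h -0.027 0.001 -0.008 w -0.054 0.051
scene z0.118 74 h -0.027 -0.003 -0.011 w -0.041 0.044
scene z0.130 57 h -0.022 -0.006 -0.013 w -0.024 0.031
scene z0.142 19 h -0.019 -0.01 -0.014 w 0.016 0.049
scene z0.154 42 h -0.019 -0.002 -0.01 w 0.025 0.067
scene z0.166 58 h -0.023 -0.001 -0.009 w 0.026 0.069
scene z0.178 34 h -0.018 -0.003 -0.007 w 0.038 0.067
scene z0.190 55 h -0.024 0.001 -0.005 w 0.021 0.08
scene z0.202 100 h -0.026 0.001 -0.005 w 0.013 0.095
scene z0.214 95 h -0.027 0.005 -0.004 w 0.001 0.102
```

Request:
drive_tool(
  commands="-1 0 -0.005 -0.008 0;-1 0 -0.008 0 0;-1 0 -0.008 0 0;-1 0 -0.008 0 0;-1 0 0 0 0",
)

```text
clock: 48.6
ee_pos: [0.5557, -0.1685, 0.1171]
eef_rot: [2.093, 2.342, -0.002]
wrist_force: [-1.0, -0.2, 0.2]
width: 0.0005
gripper_force: 0.0
```

Run:
```python
from h import *
show()
for n in("scene",): around(n,(.5375,-.1546),96.5,(-.06,.03),.075,0.02,.19,.012)
```

```text
t 48.6 p [ 0.5557 -0.1685  0.1171] ydir 6.4 zax [-0.001 -0.001 -1.   ] j7 -0.02 w 0.0005 F [-1.  -0.2  0.2] g 0.030159742300384096
scene z0.030 41 h -0.028 0.004 -0.014 w -0.069 0.038
scene z0.042 58 h -0.024 0.005 -0.01 w -0.075 0.038
scene z0.054 100 h -0.044 0.011 -0.007 w -0.073 0.055
scene z0.066 149 h -0.045 0.011 -0.005 w -0.073 0.056
scene z0.078 123 h -0.041 0.006 -0.009 w -0.074 0.054
scene z0.090 159 h -0.036 0.005 -0.009 w -0.073 0.047
scene z0.102 154 h -0.032 -0.004 -0.013 w -0.071 0.041
scene z0.114 111 h -0.035 -0.007 -0.017 w -0.06 0.038
scene z0.126 66 h -0.032 -0.013 -0.019 w -0.05 0.022
scene z0.138 17 h -0.022 -0.013 -0.017 w -0.015 -0.004
scene z0.150 28 h -0.018 -0.003 -0.013 w -0.014 0.027
scene z0.162 56 h -0.02 0.001 -0.009 w -0.015 0.028
scene z0.174 49 h -0.019 -0.002 -0.008 w -0.012 0.027
scene z0.186 28 h -0.011 0.0 -0.006 w -0.01 0.026
```

Request:
drive_tool(
  commands="-1 0 0.008 0 0;-1 0 0 -0.04 0;-1 0 0 -0.04 0;-0.2 0 0 0 0;-0.2 0 -0.03 0 0;-0.2 0 0 0 0;-0.2 0 0 0 0",
)

```text
clock: 49.52
ee_pos: [0.5351, -0.1703, 0.1959]
eef_rot: [-2.092, -2.343, -0.0]
wrist_force: [0.4, -0.5, 0.3]
width: 0.0344
gripper_force: 0.0
```

Run:
```python
from h import *
for n in("scene","wrist"): around(n,(.5375,-.1546),96.5,(-.06,.03),.1,0.055,.2,.012)
go([.530,-.1685,.2],6.5)
```

```text
scene z0.065 124 h -0.033 0.013 -0.001 w -0.074 0.058
scene z0.077 125 h -0.031 0.009 0.0 w -0.072 0.054
scene z0.089 168 h -0.026 0.01 0.0 w -0.07 0.053
scene z0.101 145 h -0.021 0.01 -0.002 w -0.063 0.046
scene z0.113 106 h -0.016 0.003 -0.003 w -0.056 0.038
scene z0.125 52 h -0.012 0.005 -0.001 w -0.038 0.018
scene z0.137 15 h 0.0 0.01 0.005 w -0.005 0.008
scene z0.149 17 h 0.005 0.013 0.01 w -0.005 0.015
scene z0.161 21 h 0.008 0.017 0.013 w -0.004 0.011
wrist z0.065 158 h -0.039 0.005 -0.001 w -0.067 0.059
wrist z0.077 232 h -0.035 0.005 -0.001 w -0.069 0.06
wrist z0.089 952 h -0.03 0.006 -0.001 w -0.067 0.057
wrist z0.101 1152 h -0.026 0.004 -0.002 w -0.064 0.052
wrist z0.113 734 h -0.02 -0.0 -0.007 w -0.055 0.043
wrist z0.125 778 h -0.014 -0.001 -0.007 w -0.041 0.027
wrist z0.137 50 h -0.006 0.003 -0.003 w -0.003 0.008
wrist z0.149 28 h -0.001 0.003 0.0 w -0.002 0.011
wrist z0.161 411 h 0.003 0.014 0.01 w -0.002 0.014
t 49.62 p [ 0.5356 -0.1699  0.1962] ydir 6.5 zax [ 0.     0.001 -1.   ] j7 0.07 w 0.0342 F [-0.5 -0.6 -0.4] g 0.0
shift [ 0.0021 -0.0054 -0.0038] rows>=0.1 turn 0.000 (0.0 deg)
```

Request:
drive_tool(
  commands="-0.2 0.024 0.008 0 0;-0.2 0 0 0.04 0;-0.2 0 0 0.035 0;-0.2 0 0 0.014 0;-1 0 0 0 0;-1 0 0 0 0;-1 0 0 0 0;-1 0 0 0 0",
)

```text
clock: 50.62
ee_pos: [0.5407, -0.1461, 0.1083]
eef_rot: [2.092, 2.342, 0.0]
wrist_force: [-1.7, -0.2, -1.1]
width: 0.0124
gripper_force: 58.5
```

Request:
drive_tool(
  commands="-1 0 0 -0.02 0;-1 0 0 -0.04 0;-1 -0.01 0 -0.05 0;-1 -0.02 0 -0.05 0;-1 0 0 0 0",
)

```text
clock: 51.25
ee_pos: [0.5473, -0.177, 0.2736]
eef_rot: [2.088, 2.334, 0.006]
wrist_force: [-0.6, -0.1, -1.8]
width: 0.0122
gripper_force: 58.2
```

Run:
```python
from h import *
lidprof("scene",.1,-.15,.06)
s=bot.state()["ee_pos"]
for n in("scene","wrist"): around(n,(s[0],s[1]),96.5,(-.08,.06),.1,s[2]-.14,s[2]+.06,.015)
```

```text
t 51.25 p [ 0.5473 -0.177   0.2736] ydir 6.4 zax [ 0.01  -0.004 -1.   ] j7 0.12 w 0.0122 F [-0.6 -0.1 -1.8] g 58.21500951773487
-0.08 7 dz -0.142 -0.129 w 0.071 0.074
-0.06 25 dz -0.126 -0.081 w -0.06 0.074
-0.04 138 dz -0.091 -0.011 w -0.074 0.057
-0.02 587 dz -0.086 0.021 w -0.071 0.059
0.0 521 dz -0.063 0.06 w -0.039 0.042
0.02 48 dz 0.032 0.06 w -0.022 0.01
scene z0.141 27 h -0.08 -0.068 -0.074 w 0.077 0.099
scene z0.156 5 h -0.079 -0.055 -0.077 w -0.008 0.094
scene z0.171 14 h -0.058 -0.05 -0.053 w -0.044 -0.019
scene z0.186 29 h -0.053 -0.023 -0.049 w -0.057 0.052
scene z0.201 75 h -0.048 0.003 -0.028 w -0.068 0.058
scene z0.216 194 h -0.049 0.007 -0.012 w -0.071 0.058
scene z0.231 192 h -0.045 -0.002 -0.012 w -0.074 0.059
scene z0.246 222 h -0.039 0.001 -0.012 w -0.07 0.054
scene z0.261 228 h -0.032 0.001 -0.012 w -0.068 0.05
scene z0.276 156 h -0.025 -0.002 -0.012 w -0.059 0.039
scene z0.291 42 h -0.019 -0.004 -0.011 w -0.036 0.012
scene z0.306 55 h -0.004 0.014 0.008 w -0.023 0.016
scene z0.321 98 h -0.006 0.016 0.008 w -0.023 0.019
wrist z0.141 96 h -0.08 -0.071 -0.077 w 0.086 0.1
wrist z0.156 15 h -0.08 -0.077 -0.079 w 0.089 0.1
wrist z0.201 50 h -0.046 -0.014 -0.032 w -0.067 0.056
wrist z0.216 1371 h -0.043 0.006 -0.002 w -0.071 0.059
wrist z0.231 842 h -0.038 -0.004 -0.01 w -0.071 0.06
wrist z0.246 2177 h -0.037 -0.002 -0.009 w -0.07 0.058
wrist z0.261 3391 h -0.032 -0.003 -0.011 w -0.065 0.052
wrist z0.276 1752 h -0.028 -0.009 -0.014 w -0.056 0.041
wrist z0.291 337 h -0.021 -0.004 -0.01 w -0.035 0.005
wrist z0.306 961 h -0.011 0.012 0.007 w -0.021 0.018
wrist z0.321 2568 h -0.011 0.012 0.007 w -0.021 0.018
```

Run:
```python
from h import *
go([.5186,.060,.27],6.5)
```

```text
t 51.4 p [ 0.5433 -0.1745  0.2676] ydir 6.5 zax [-0.  0. -1.] j7 0.12 w 0.012 F [-1.2 -0.1 -1.8] g 58.21201114857104
shift [ 0.2358  0.0021 -0.0024] rows>=3.8 turn 0.000 (0.0 deg)
```

Request:
drive_tool(
  commands="-1 0.047 0.001 0 0;-1 0.047 0.001 0 0;-1 0.047 0 0 0;-1 0.047 0 0 0;-1 0.047 0 0 0;-1 0 0 0.04 0;-1 0 0 0.04 0;-1 0 0 0 0",
)

```text
clock: 52.4
ee_pos: [0.5152, 0.0586, 0.184]
eef_rot: [-2.086, -2.341, 0.009]
wrist_force: [0.1, -0.2, 0.3]
width: 0.0117
gripper_force: 59.1
```

Run:
```python
from h import *
show()
for n in("scene","wrist"): around(n,(.516,.0295),96.5,(-.08,.1),.09,.05,.25,.015)
w=cam("wrist"); P=cloud(w); print(proj(w,[[.4763,.025,.093],[.5557,.034,.093]]))
```

```text
t 52.4 p [0.5152 0.0586 0.184 ] ydir 6.6 zax [-0.009  0.    -1.   ] j7 -0.37 w 0.0117 F [ 0.1 -0.2  0.3] g 59.135239605093375
scene z0.060 24 h -0.065 0.003 0.0 w -0.045 0.041
scene z0.075 18 h -0.066 0.004 -0.001 w -0.045 0.038
scene z0.090 36 h -0.065 0.004 -0.021 w -0.048 0.04
scene z0.105 27 h -0.02 0.009 -0.016 w -0.062 -0.012
scene z0.120 86 h -0.017 0.036 0.01 w -0.068 0.06
scene z0.135 198 h -0.018 0.037 0.019 w -0.071 0.059
scene z0.150 154 h -0.012 0.029 0.016 w -0.072 0.058
scene z0.165 232 h -0.008 0.029 0.019 w -0.07 0.056
scene z0.180 211 h -0.001 0.027 0.017 w -0.062 0.05
scene z0.195 101 h 0.006 0.023 0.016 w -0.048 0.03
scene z0.210 15 h 0.014 0.04 0.031 w -0.018 0.012
scene z0.225 66 h 0.023 0.043 0.037 w -0.019 0.022
scene z0.240 88 h 0.026 0.043 0.038 w -0.021 0.021
wrist z0.060 78 h -0.003 0.0 -0.001 w -0.042 0.041
wrist z0.075 86 h -0.003 0.0 -0.001 w -0.042 0.041
wrist z0.090 167 h -0.067 0.001 -0.001 w -0.044 0.043
wrist z0.105 2 h -0.009 -0.008 -0.009 w 0.055 0.057
wrist z0.120 62 h -0.018 0.034 0.007 w -0.063 0.062
wrist z0.135 1515 h -0.015 0.035 0.025 w -0.066 0.065
wrist z0.150 835 h -0.01 0.025 0.017 w -0.065 0.065
wrist z0.165 2405 h -0.007 0.026 0.02 w -0.064 0.063
wrist z0.180 3314 h -0.005 0.024 0.017 w -0.059 0.057
wrist z0.195 1620 h 0.001 0.02 0.013 w -0.049 0.045
wrist z0.210 199 h 0.009 0.028 0.021 w -0.027 0.01
wrist z0.225 1138 h 0.017 0.04 0.035 w -0.015 0.024
wrist z0.240 2647 h 0.017 0.04 0.035 w -0.015 0.024
[[256.78960664 268.75690335]
 [362.50128901 268.96514417]]
```

Request:
drive_tool(
  commands="-1 0 0 0.006 0;-1 0.013 0 0 0;-1 0.016 0 0.004 0;-1 0.015 0 0.007 0;-1 0.015 0 0.011 0;-1 0 0 0 0",
)

```text
clock: 53.3
ee_pos: [0.5123, 0.1193, 0.1599]
eef_rot: [2.088, 2.347, 0.001]
wrist_force: [0.5, -1.2, 4.2]
width: 0.0121
gripper_force: 59.0
```

Run:
```python
from h import *
show()
for n in("scene","wrist"): around(n,(.516,.0295),96.5,(-.08,.1),.09,.05,.25,.015)
```

```text
t 53.3 p [0.5123 0.1193 0.1599] ydir 6.7 zax [ 0.001  0.    -1.   ] j7 -0.52 w 0.0121 F [ 0.5 -1.2  4.2] g 59.02312768623233
scene z0.060 27 h -0.066 0.004 -0.06 w -0.045 0.04
scene z0.075 23 h -0.065 0.003 -0.06 w -0.046 0.039
scene z0.090 85 h -0.064 0.005 -0.004 w -0.048 0.044
scene z0.105 102 h -0.004 0.065 0.056 w -0.06 0.056
scene z0.120 68 h 0.008 0.059 0.048 w -0.063 0.053
scene z0.135 87 h 0.033 0.068 0.056 w -0.064 0.025
scene z0.150 115 h 0.042 0.071 0.063 w -0.061 0.023
scene z0.165 81 h 0.054 0.071 0.064 w -0.049 0.014
scene z0.180 47 h 0.058 0.072 0.067 w -0.034 0.01
scene z0.195 35 h 0.085 0.1 0.096 w -0.014 0.017
scene z0.210 52 h 0.085 0.1 0.097 w -0.017 0.024
scene z0.225 43 h 0.088 0.099 0.097 w -0.015 0.022
scene z0.240 66 h 0.079 0.1 0.092 w -0.033 0.037
wrist z0.075 1 h -0.016 -0.016 -0.016 w -0.003 -0.003
wrist z0.090 155 h -0.016 -0.004 -0.007 w -0.044 0.018
wrist z0.105 538 h 0.001 0.062 0.059 w -0.053 0.026
wrist z0.120 321 h 0.014 0.058 0.054 w -0.058 0.016
wrist z0.135 282 h 0.025 0.064 0.053 w -0.059 0.056
wrist z0.150 1005 h 0.037 0.066 0.056 w -0.058 0.065
wrist z0.165 897 h 0.045 0.066 0.059 w -0.05 0.062
wrist z0.180 571 h 0.049 0.068 0.06 w -0.034 0.05
wrist z0.195 616 h 0.065 0.099 0.098 w -0.013 0.026
wrist z0.210 2321 h 0.076 0.099 0.094 w -0.013 0.026
wrist z0.225 2241 h 0.076 0.1 0.095 w -0.02 0.032
wrist z0.240 8181 h 0.075 0.1 0.096 w -0.037 0.049
```

Request:
drive_tool(
  commands="-1 0.011 0 0.011 0;-1 0.011 0 0.013 0;-1 0.010 0 0.016 0;-1 0.008 0 0.017 0;-1 0.005 0 0.023 0;-1 0 0 0 0",
)

```text
clock: 54.15
ee_pos: [0.5095, 0.1704, 0.0813]
eef_rot: [-2.085, -2.345, -0.02]
wrist_force: [1.7, 13.6, 6.3]
width: 0.0121
gripper_force: 62.6
```

Run:
```python
from h import *
show(); c=bot.state()["ee_pos"]; 
lidprof("scene",.2,-.03,.06); lidprof("top",.2,-.03,.06)
```

```text
t 54.15 p [0.5095 0.1704 0.0813] ydir 6.7 zax [ 0.006  0.012 -1.   ] j7 -0.7 w 0.0121 F [ 1.7 13.6  6.3] g 62.56175880233059
t 54.15 p [0.5095 0.1704 0.0813] ydir 6.7 zax [ 0.006  0.012 -1.   ] j7 -0.7 w 0.0121 F [ 1.7 13.6  6.3] g 62.56175880233059
-0.2 7 dz -0.028 0.01 w -0.055 0.026
-0.16 38 dz 0.004 0.014 w -0.036 0.023
-0.14 301 dz -0.027 0.019 w -0.059 0.052
-0.12 341 dz -0.009 0.026 w -0.069 0.06
-0.1 260 dz -0.009 0.03 w -0.072 0.054
-0.08 119 dz -0.003 0.03 w -0.071 0.036
-0.06 70 dz 0.006 0.036 w -0.067 0.006
-0.04 98 dz 0.027 0.042 w -0.058 0.013
-0.02 3 dz 0.038 0.039 w -0.023 -0.017
-0.0 73 dz 0.029 0.06 w -0.023 0.017
0.02 48 dz 0.034 0.06 w -0.023 0.011
0.08 93 dz -0.03 -0.018 w -0.06 0.008
0.1 289 dz -0.03 -0.005 w -0.074 0.036
0.12 155 dz -0.03 -0.006 w -0.074 0.047
0.14 107 dz -0.03 -0.004 w 0.021 0.051
0.16 106 dz -0.03 -0.007 w 0.018 0.052
0.18 106 dz -0.03 -0.007 w -0.074 0.05
t 54.2 p [0.5097 0.1701 0.0818] ydir 6.7 zax [ 0.006  0.012 -1.   ] j7 -0.7 w 0.0122 F [ 1.6 12.9  6.5] g 62.602739116118755
-0.16 57 dz 0.005 0.02 w -0.029 0.033
-0.14 239 dz -0.008 0.025 w -0.055 0.051
-0.12 309 dz -0.011 0.033 w -0.065 0.061
-0.1 339 dz -0.007 0.038 w -0.068 0.065
-0.08 324 dz -0.005 0.044 w -0.065 0.063
-0.06 241 dz 0.003 0.051 w -0.041 0.059
-0.04 93 dz 0.019 0.052 w -0.014 0.047
0.08 5 dz -0.026 -0.012 w -0.063 -0.052
0.1 41 dz -0.029 0.002 w -0.073 -0.04
0.12 20 dz -0.03 0.001 w -0.074 -0.055
0.14 5 dz -0.027 -0.025 w -0.075 -0.072
0.16 42 dz -0.029 -0.003 w -0.075 0.053
0.18 85 dz -0.03 -0.0 w -0.074 0.052
```

Request:
drive_tool(
  commands="-1 0.006 0 0.014 0;-1 0.003 0 0.012 0;-1 0.001 0 0.010 0;-1 0 0 0.006 0;-1 0 0 0 0",
)

```text
clock: 54.88
ee_pos: [0.508, 0.1764, 0.0388]
eef_rot: [-2.089, -2.344, -0.012]
wrist_force: [2.0, 8.1, 2.7]
width: 0.012
gripper_force: 63.8
```

Run:
```python
from h import *
lidprof("scene",.2,-.03,.06); lidprof("top",.2,-.03,.06)
```

```text
t 54.88 p [0.508  0.1764 0.0388] ydir 6.6 zax [ 0.004  0.007 -1.   ] j7 -0.76 w 0.012 F [2.  8.1 2.7] g 63.78098373301327
-0.16 91 dz 0.047 0.06 w -0.052 0.037
-0.14 412 dz -0.008 0.06 w -0.057 0.053
-0.12 368 dz 0.023 0.06 w -0.068 0.058
-0.1 323 dz 0.023 0.058 w -0.072 0.051
-0.08 213 dz 0.024 0.052 w -0.07 0.041
-0.06 87 dz 0.027 0.053 w -0.066 0.019
-0.04 71 dz 0.041 0.054 w -0.048 0.002
-0.0 61 dz 0.029 0.058 w -0.023 0.02
0.02 47 dz 0.032 0.06 w -0.022 0.012
0.08 145 dz 0.004 0.036 w -0.068 0.021
0.1 497 dz -0.008 0.038 w -0.074 0.04
0.12 341 dz -0.009 0.039 w -0.074 0.048
0.14 208 dz -0.009 0.039 w -0.06 0.054
0.16 190 dz -0.009 0.036 w -0.042 0.052
0.18 224 dz -0.009 0.036 w -0.075 0.051
t 54.92 p [0.5081 0.1764 0.039 ] ydir 6.6 zax [ 0.004  0.007 -1.   ] j7 -0.76 w 0.0122 F [0.6 8.2 1.9] g 63.77273113466799
-0.18 1 dz -0.008 -0.008 w -0.048 -0.048
-0.16 73 dz 0.046 0.06 w -0.05 0.029
-0.14 228 dz 0.001 0.06 w -0.056 0.056
-0.12 282 dz 0.022 0.06 w -0.065 0.061
-0.1 307 dz 0.022 0.06 w -0.065 0.066
-0.08 261 dz 0.021 0.06 w -0.052 0.064
-0.06 187 dz 0.027 0.06 w -0.026 0.057
-0.04 66 dz 0.037 0.059 w -0.008 0.042
-0.02 1 dz -0.008 -0.008 w 0.033 0.033
0.08 21 dz 0.009 0.036 w -0.067 -0.039
0.1 93 dz -0.007 0.044 w -0.075 -0.033
0.12 70 dz -0.009 0.04 w -0.075 -0.023
0.14 88 dz -0.009 0.043 w -0.074 0.053
0.16 201 dz -0.009 0.039 w -0.075 0.054
0.18 265 dz -0.009 0.041 w -0.075 0.049
```

Request:
drive_tool(
  commands="-1 0 0 -0.01 0;-1 0 0 -0.03 0;-1 0 0 -0.05 0;-1 0 0 -0.05 0;-1 0 0 0 0;-1 0 0 0 0",
)

```text
clock: 55.72
ee_pos: [0.5059, 0.1708, 0.177]
eef_rot: [-2.094, -2.342, 0.001]
wrist_force: [-0.9, -0.8, -1.7]
width: 0.0121
gripper_force: 63.4
```

```bash
cat >> h.py <<'E'
def ring(c,C,z,rad=.067):
    P=cloud(c); r=np.hypot(P[...,0]-C[0],P[...,1]-C[1]); k=np.isfinite(P[...,2])&(abs(P[...,2]-z)<.02)&(r<.13); q=P[k]; o=np.array(C,float)
    a=np.linalg.norm(q[:,:2]-o,axis=1); s=q[(a<.066)&(a>.054)]
    for _ in range(4):
        pl=np.linalg.lstsq(np.c_[s[:,:2]-o,np.ones(len(s))],s[:,2],rcond=None)[0]; e=s[:,2]-np.c_[s[:,:2]-o,np.ones(len(s))]@pl; s=s[abs(e)<max(.004,1.5*e.std())]
    k2=k&(abs(P[...,2]-(pl[2]+(P[...,0]-o[0])*pl[0]+(P[...,1]-o[1])*pl[1]))<.006)
    m=k2.astype(np.uint8); cn=max(cv2.findContours(m,0,1)[0],key=cv2.contourArea).reshape(-1,2); b=P[cn[:,1],cn[:,0]][:,:2]
    for _ in range(8):
        d=np.linalg.norm(b-o,axis=1); t=b[(d>.058)&(d<.074)]; A=np.c_[2*t,np.ones(len(t))]; x=np.linalg.lstsq(A,(t**2).sum(1),rcond=None)[0]; o=x[:2]
    print("ring",o.round(4),"r",np.sqrt(x[2]+o@o).round(4),"slope",pl.round(3),len(s),len(t)); return o
E
python3 - <<'E'
from h import *
s,M=show(); p=s["ee_pos"]; u=M[:2,0]; C=p[:2]-.095*u; print(C)
for n in("top","scene"): o=ring(cam(n),C,p[2]+.05); print((p[:2]-o)@u,(p[:2]-o)@M[:2,1])
for n in("top","scene"): c=cam(n); rim(c,(.466,.321),.06,.073); rim(c,(.466,.321),.0745,.062)
E
```

```text
t 55.73 p [0.5059 0.1708 0.177 ] ydir 6.4 zax [-0.001 -0.001 -1.   ] j7 -0.61 w 0.0121 F [-0.9 -0.8 -1.7] g 63.36005162447691
[0.51654334 0.07642347]
ring [0.518  0.0755] r 0.0648 slope [0.048 0.134 0.219] 537 158
0.09605190311654156 -0.001381279428268878
ring [0.5137 0.0777] r 0.0646 slope [0.038 0.117 0.216] 357 129
0.09340723448333577 0.002707138394073392
rim [0.4672 0.3204] r 0.0594 n 219 slope [-0.005 -0.023  0.072] tab 162.0
rim [0.4683 0.3217] r 0.0725 n 249 slope [ 0.    -0.041  0.062] tab 131.0
rim [0.4637 0.3229] r 0.0599 n 606 slope [-0.015  0.     0.07 ] tab -147.0
rim [0.466 0.322] r 0.0739 n 557 slope [-0.022 -0.01   0.059] tab 144.0
```

Request:
drive_tool(
  commands="-1 0 0 0.05 0;-1 0 0 0.05 0;-1 0 0 0.03 0;-1 0 0 0.014 0;-1 0 0 0.010 0;-1 0 0 0.006 0;-1 0 0 0 0;-1 0 0 0 0",
)

```text
clock: 56.92
ee_pos: [0.507, 0.1719, 0.0183]
eef_rot: [2.092, 2.343, 0.002]
wrist_force: [0.3, -1.4, 2.3]
width: 0.0119
gripper_force: 62.7
```

Request:
drive_tool(
  commands="-1 0 0 -0.02 0;-1 0 0 -0.03 0;-1 0 0 -0.05 0;-1 0 0 -0.06 0;-1 0 0 0 0;-1 0 0 0 0",
)

```text
clock: 57.68
ee_pos: [0.5061, 0.1714, 0.178]
eef_rot: [2.092, 2.343, 0.0]
wrist_force: [1.2, -0.1, -1.0]
width: 0.0119
gripper_force: 61.9
```

Run:
```python
from h import *
s,M=show(); p=s["ee_pos"]; u=M[:2,0]; C=p[:2]-.095*u
for n in("top","scene"): o=ring(cam(n),C,p[2]+.05); print((p[:2]-o)@u,(p[:2]-o)@M[:2,1])
```

```text
t 57.67 p [0.5061 0.1714 0.178 ] ydir 6.5 zax [ 0.001 -0.    -1.   ] j7 -0.61 w 0.0119 F [ 1.2 -0.1 -1. ] g 61.910187005996704
ring [0.5165 0.0741] r 0.0656 slope [ 0.009 -0.016  0.233] 530 150
0.09785488273266205 0.0005722548645202439
ring [0.5111 0.0741] r 0.065 slope [ 0.006 -0.018  0.23 ] 363 115
0.09731533490121182 0.0059599383520354526
```

Run:
```python
from h import *
go([.3695,.3384,.18],80)
```

```text
t 57.77 p [0.5052 0.1711 0.1765] ydir 6.5 zax [-0.002 -0.001 -1.   ] j7 -0.61 w 0.0121 F [-0.1 -0.1 -1.3] g 61.980414390563965
shift [ 0.1816 -0.1159 -0.0034] rows>=3.4 turn -1.283 (-73.5 deg)
```

Request:
drive_tool(
  commands="-1 0 0 0 -0.16;-1 0 0 0 -0.16;-1 0 0 0 -0.16;-1 0 0 0 -0.16;-1 0 0 0 -0.16;-1 0 0 0 -0.16;-1 0 0 0 -0.16;-1 0 0 0 -0.163",
)

```text
clock: 58.78
ee_pos: [0.505, 0.1714, 0.176]
eef_rot: [-0.265, -3.127, 0.001]
wrist_force: [-0.3, 0.2, -1.5]
width: 0.0117
gripper_force: 62.0
```

Run:
```python
from h import *
go([.3695,.3384,.18],80)
```

```text
t 58.77 p [0.505  0.1714 0.176 ] ydir 80.3 zax [-0.003 -0.    -1.   ] j7 0.5 w 0.0117 F [-0.3  0.2 -1.5] g 61.979148387908936
shift [ 0.1617  0.1419 -0.0036] rows>=3.4 turn 0.006 (0.3 deg)
```

Request:
drive_tool(
  commands="-1 0.032 0.028 0 0;-1 0.032 0.028 0 0;-1 0.032 0.028 0 0;-1 0.032 0.028 0 0;-1 0.033 0.030 0 0;-1 0 0 0 0;-1 0 0 0 0",
)

```text
clock: 59.65
ee_pos: [0.372, 0.3387, 0.1765]
eef_rot: [-0.273, -3.128, 0.003]
wrist_force: [-0.3, 0.3, -0.7]
width: 0.0121
gripper_force: 62.0
```

Run:
```python
from h import *
s,M=show(); p=s["ee_pos"]; u=M[:2,0]; C=p[:2]-.0975*u
for n in("top","scene"): ring(cam(n),C,p[2]+.0535)
```

```text
t 59.65 p [0.372  0.3387 0.1765] ydir 80.0 zax [-0.002 -0.002 -1.   ] j7 0.11 w 0.0121 F [-0.3  0.3 -0.7] g 61.97270393371582
ring [0.4699 0.3196] r 0.0655 slope [ 0.016 -0.006  0.232] 571 152
ring [0.4704 0.3243] r 0.0628 slope [0.02  0.013 0.23 ] 365 66
```

Request:
drive_tool(
  commands="-1 0.003 0 0.05 0;-1 0 0 0.05 0;-1 0 0 0.034 0;-1 0 0 0 0;-1 0 0 0 0",
)

```text
clock: 60.38
ee_pos: [0.3703, 0.3404, 0.0445]
eef_rot: [0.276, 3.129, 0.002]
wrist_force: [-0.4, -0.1, -0.8]
width: 0.0119
gripper_force: 62.0
```

Run:
```python
from h import *
s,M=show(); p=s["ee_pos"]; u=M[:2,0]; C=p[:2]-.0975*u; print(C)
for n in("top","scene"): c=cam(n); ring(c,C,p[2]+.0535); rim(c,(.467,.321),.0745,.062)
```

```text
t 60.38 p [0.3703 0.3404 0.0445] ydir 79.9 zax [ 0.001  0.001 -1.   ] j7 -0.06 w 0.0119 F [-0.4 -0.1 -0.8] g 62.01230049133301
[0.4663182  0.32333825]
ring [0.468  0.3213] r 0.0654 slope [0.021 0.008 0.1  ] 433 140
rim [0.469  0.3231] r 0.0739 n 275 slope [-0.005  0.001  0.06 ] tab 152.0
ring [0.467  0.3236] r 0.0648 slope [0.037 0.007 0.098] 311 62
rim [0.4634 0.3232] r 0.0729 n 172 slope [-0.027 -0.02   0.06 ] tab 135.0
```

Request:
drive_tool(
  commands="-1 0.001 0 0.006 0;-1 0 0 0.005 0;-1 0 0 0.003 0;-1 0 0 0 0",
)

```text
clock: 60.98
ee_pos: [0.3683, 0.34, 0.0292]
eef_rot: [-0.274, -3.129, 0.001]
wrist_force: [-0.0, -0.1, -0.6]
width: 0.012
gripper_force: 62.0
```

Run:
```python
from h import *
s,M=show(); p=s["ee_pos"]; u=M[:2,0]; C=p[:2]-.0975*u
for n in("top","scene"): c=cam(n); ring(c,C,p[2]+.0535); rim(c,(.467,.321),.0745,.062)
```

```text
t 60.98 p [0.3683 0.34   0.0292] ydir 80.0 zax [-0. -0. -1.] j7 -0.08 w 0.012 F [-0.  -0.1 -0.6] g 62.005566358566284
ring [0.4659 0.3211] r 0.0655 slope [0.018 0.013 0.085] 415 145
rim [0.4685 0.322 ] r 0.0736 n 346 slope [-0.019  0.004  0.061] tab 146.0
ring [0.4664 0.3241] r 0.0636 slope [ 0.023 -0.002  0.083] 303 63
rim [0.4638 0.3193] r 0.0761 n 147 slope [-0.02   0.02   0.057] tab 132.0
```

Request:
drive_tool(
  commands="-1 0 0 0.002 0;-1 0 0 0 0;-1 0 0 0 0",
)

```text
clock: 61.45
ee_pos: [0.3685, 0.3404, 0.0277]
eef_rot: [0.274, 3.129, 0.001]
wrist_force: [-0.7, -0.3, 0.1]
width: 0.012
gripper_force: 62.1
```

Request:
drive_tool(
  commands="-0.7 0 0 0 0;-0.65 0 0 0 0;-0.6 0 0 0 0;-0.55 0 0 0 0;-0.5 0 0 0 0;-0.5 0 0 0 0",
)

```text
clock: 62.2
ee_pos: [0.3685, 0.3401, 0.0275]
eef_rot: [0.274, 3.13, -0.0]
wrist_force: [-0.1, -0.6, -0.2]
width: 0.0212
gripper_force: 0.0
```

Request:
drive_tool(
  commands="-0.5 0 0 -0.02 0;-0.5 0 0 -0.05 0;-0.5 0 0 -0.06 0;-0.5 0 0 -0.06 0;-0.5 0.03 0 -0.03 0;-0.5 0 0 0 0",
)

```text
clock: 62.95
ee_pos: [0.3375, 0.3477, 0.2509]
eef_rot: [0.268, 3.126, 0.004]
wrist_force: [-0.4, -0.2, -1.2]
width: 0.0211
gripper_force: 0.0
```

Run:
```python
from h import *
s,M=show(); C=(.466,.321)
for n in("top","scene","wrist"): c=cam(n); ring(c,C,.083); rim(c,(.467,.321),.0745,.062)
c=cam("top"); P=cloud(c); k=np.isfinite(P[...,2])&(np.hypot(P[...,0]-.487,P[...,1]+.41)<.1)&(P[...,2]>.065)&(P[...,2]<.1); q=P[k]; print("bowl",len(q),q.mean(0),q.max(0))
```

```text
t 62.95 p [0.3375 0.3477 0.2509] ydir 80.2 zax [ 0.005  0.002 -1.   ] j7 0.16 w 0.0211 F [-0.4 -0.2 -1.2] g 0.0
ring [0.4665 0.3215] r 0.0655 slope [0.001 0.003 0.083] 430 140
rim [0.4687 0.3223] r 0.0735 n 344 slope [-0.007  0.005  0.06 ] tab 136.0
ring [0.4633 0.3234] r 0.0659 slope [ 0.006 -0.008  0.081] 683 147
rim [0.4648 0.3224] r 0.0736 n 333 slope [-0.022 -0.013  0.06 ] tab 139.0
ring [0.4592 0.3208] r 0.0631 slope [ 0.    -0.002  0.082] 2133 201
rim [0.4643 0.32  ] r 0.0729 n 1280 slope [-0.053 -0.012  0.059] tab 142.0
bowl 415 [ 0.48777756 -0.41767601  0.07881318] [ 0.54881126 -0.346937    0.0901378 ]
```

Run:
```python
from h import *
print(bot.hand_in())
```

```text
the job is handed in; nothing more can be done
None
```

The lids are nested dome down on the board: the medium cover at the bottom, then the small one, then the vacuum lid. The camera depth showed all three level and within about 2 mm of centred (the large cover was absent). I turned the tap to its stop before lifting the lid, which then slipped from the grip once mid-flip onto the rack, so I regrasped it. I did not recheck the tap or the soap, pepper mill, spice jars and coffee pot at the end. The bowl read as upright, and I handed the job in at about 63 s.

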